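# Load the sample shaker and lock its retaining plate

### The job

Get the shaker ready to run: open its centre chuck fully, put every steel sample pot on the bench into a pocket of the block, one pot to a pocket, and lower the retaining plate over the two locating pins until it lies flush on the block with its shank in the open chuck. Then turn the chuck sleeve clockwise to its stop so that the jaws grip the shank. Leave the bottle, the jar and the dish where they stand.

Things in the scene. Friction and masses are not known exactly. Their poses are not given: they have to be found in the camera images.
- shaker: Shaker fixed to the bench: white base 210 x 200 mm (x, y), on it a grey anodised block 184 x 180 mm whose top is 70 mm over the bench; an upright chuck at the centre. Origin on the bench under its centre, z up. Two locating pins, 8 mm thick, tapered, stand at x = -80 and +80 mm, y = 0, tips 14 mm over the block.
- pocket0 (a point): Mouth centre, at the block's top, of one of six like round pockets, 41 mm wide and 20 mm deep, on a 62 mm radius about the shaker's centre, 30 degrees from its x axis.
- pocket1 (a point): Mouth centre, at the block's top, of one of six like round pockets, 41 mm wide and 20 mm deep, on a 62 mm radius about the shaker's centre, 90 degrees from its x axis.
- pocket2 (a point): Mouth centre, at the block's top, of one of six like round pockets, 41 mm wide and 20 mm deep, on a 62 mm radius about the shaker's centre, 150 degrees from its x axis.
- pocket3 (a point): Mouth centre, at the block's top, of one of six like round pockets, 41 mm wide and 20 mm deep, on a 62 mm radius about the shaker's centre, 210 degrees from its x axis.
- pocket4 (a point): Mouth centre, at the block's top, of one of six like round pockets, 41 mm wide and 20 mm deep, on a 62 mm radius about the shaker's centre, 270 degrees from its x axis.
- pocket5 (a point): Mouth centre, at the block's top, of one of six like round pockets, 41 mm wide and 20 mm deep, on a 62 mm radius about the shaker's centre, 330 degrees from its x axis.
- chuck_axis (a point): Centre of the chuck's mouth at the sleeve's top rim, 112 mm over the bench. Four steel jaws, slightly sprung, in the mouth stand 2 mm higher. The sleeve, 50 mm across, spans 78 to 112 mm over the bench. Turning it moves all jaws together: clear bore 20 mm open, 10 mm closed if empty.
- sleeve (a joint): Knurled dark steel chuck sleeve. Rad: 0 is fully open (stop), growing clockwise seen from above to the closed stop at 1.8. Stiff to turn (0.2 N m), stays where left. Drives the jaws 2.8 mm a rad: they meet the 12 mm shank at 1.43 and squeeze it beyond. A white line on its rim lies along the shaker's x at 0.
- jaw0: First steel jaw, in the chuck's mouth (jaw tops 114 mm over the bench). Its origin lies 90 mm over the bench, on the chuck axis when fully open, and shifts up to 5 mm as the jaw closes.
- jaw1: Second jaw, as jaw0, 90 degrees on.
- jaw2: Third jaw, as jaw0, 180 degrees on.
- jaw3: Fourth jaw, as jaw0, 270 degrees on.
- plate: Aluminium retaining plate 180 x 172 mm (x, y), 6 mm thick, about 0.45 kg, at first flat on the bench. Origin: centre of its underside, z up. A 64 mm window in the middle clears the chuck sleeve, which then stands free through it; two 10 mm holes at x = -80 and +80 mm take the pins (either way round). A bail with a shank stands over the window.
- bail (a point): Top middle of the plate's bail: a level steel bar along the plate's x, 124 mm long, 10 mm wide, 56 to 70 mm above the underside, on legs at x = -58 and +58 mm. A 12 mm round shank hangs from its middle to 22 mm above the underside and goes into the chuck. Grip the bar from above; take the sleeve below it with a finger on each side of the bar.
- pot0: Sealed steel sample pot, a round puck 36 mm across and 18 mm tall with bevelled edges, 60 g, the same either way up. Origin: its centre, 9 mm above its underside; z along its axis. Between three and five pots are there; the others are absent.
- pot1: Sealed steel sample pot, a round puck 36 mm across and 18 mm tall with bevelled edges, 60 g, the same either way up. Origin: its centre, 9 mm above its underside; z along its axis. Between three and five pots are there; the others are absent.
- pot2: Sealed steel sample pot, a round puck 36 mm across and 18 mm tall with bevelled edges, 60 g, the same either way up. Origin: its centre, 9 mm above its underside; z along its axis. Between three and five pots are there; the others are absent.
- pot3: Sealed steel sample pot, a round puck 36 mm across and 18 mm tall with bevelled edges, 60 g, the same either way up. Origin: its centre, 9 mm above its underside; z along its axis. Between three and five pots are there; the others are absent.
- pot4: Sealed steel sample pot, a round puck 36 mm across and 18 mm tall with bevelled edges, 60 g, the same either way up. Origin: its centre, 9 mm above its underside; z along its axis. Between three and five pots are there; the others are absent.
- reagent: Clear reagent bottle with a blue cap, 70 mm across, 150 mm tall, standing on the bench beyond the work; not to be moved. Origin: centre of its underside.
- jar: Amber jar with a white cap, 60 mm across, 90 mm tall, standing on the bench beyond the work; not to be moved. Origin: centre of its underside.
- dish: Empty low white ceramic dish, 70 mm across, 16 mm tall, standing on the bench beyond the work; not to be moved. Origin: centre of its underside.
There are look-alikes about, which are no part of the job. What is shaped like the pot4 but yellow is not meant.

How it is judged:
By the outcome, as a careful person would: the job done as asked, in the order asked, and still so for the second after the job is handed in, with the robot touching nothing.
Of pot0, pot1, pot2, pot3, pot4 only 3 to 5 are there at a start; the rules pass over those that are not, and their reading is None.
At some moment in a run one of plate, pot0, pot1, pot2, pot3, pot4 may be knocked a few centimetres aside while the robot is not near it.
Once in a run the grip may slacken for a moment while it holds something.
It also fails if it takes over 210 s, if anything falls off the work surface, if the arm or the gripper's body presses on something with over 40 N, if the wrist force passes 120 N, or if a joint passes its speed limit or range.

### The arm

A 7-joint arm with a two-finger parallel gripper is mounted at the origin on the work surface. World frame = base frame: x ahead of the robot, y to its left, z up, the work surface at z = 0. Lengths are in m, angles in rad, forces in N, time in s.
With the tool pointing down it reaches from about 0.35 to 0.9 m from the base axis. Payload 8.1 kg.
Tool frame: the origin (TCP) lies on the centre line of the jaws, within the pads' length; the fingertips stand 11 mm ahead of it and the grasp point (between the pads) lies 8 mm behind it (arm.nose_length is the distance from the TCP to the fingertips, in m); z points along the fingers, y is the line along which they close (so a half turn about z gives the same grasp; the last joint's range is limited). The gripper opens to 92 mm and grips with 3 to 60 N. Pads are 19 mm wide; open, the fingers measure 130 mm over their backs; the gripper's body (75 mm by 190 mm) begins 47 mm behind the grasp point.
Start: joints at [-1.393, 0.434, 0.025, 1.573, -0.012, 1.134, -0.075], TCP at [0.173, 0.601, 0.238] pointing down, gripper open.
Joint ranges: [-2.62, 2.62], [-0.44, 2.09], [-1.27, 1.32], [0.08, 2.57], [-1.32, 4.46], [0.12, 2], [-2.74, 2.74]. Speed limits (rad/s): [2.22, 2.22, 3.01, 3.01, 3.14, 3.14, 3.14].

### API

Orientations are given as a rotation vector (axis times angle).
In Python, from cell import arm gives the robot as it stands.
- The arm moves only by the tool jog_arm, never from a script. Its argument "moves" is a list of rows, each a list of 4 numbers: the shift along the tool's x, y, z in m, then the turn about the tool's z in rad. In form: [[tx, ty, tz, spin], ...]. A call has 1 to 20 rows; each row is the pose to reach, as a shift and turn from the pose commanded when the call began, along the tool's axes at that moment; what a row does not reach only later rows make up. A row lasts 1/8 s, in which the tool goes at most 62.5 mm and 10.7 degrees, less where a joint would pass 70% of its speed; a pose out of reach is approached as far as the arm can. A call with a gripper value outside its range is refused whole. "hand" is the finger opening in m, from 0 to 0.0918, set as the call begins (left out, the last holds). The fingers move at their own pace and stop on an object; "newtons" is the grip in N (left out, the last holds). Time passes only in rows, so rows that repeat a pose let the fingers close. It gives the time, the measured TCP pose, the force, the opening and the grip force at its end, in the units of the state.
- arm.observe(): the state, without advancing time (a new reading comes with each control period).
- arm.get_image(name): name is "scene" or "top" or "wrist"; returns a dict with "color" (400x640x3 uint8, red, green, blue), "z_map" (400x640 float32, m along the optical axis (not along the pixel's ray), 0 where there is no reading), "fx", "fy", "cx", "cy" (pixels), "rvec" (rotation vector, rad) and "tvec" (3), from world to camera coordinates, as OpenCV has them. Camera axes: x right, y down, z forward; pixel columns grow to the right and rows downward; lengths in m; the calibration is good to about 2 mm. A picture is of the moment at which its call begins.
- arm.sign_off(): hands the job in; it is judged then, once.
The state is a dict: "clock": time; "joints": joint angles; "dq": joint speeds; "joint_efforts": joint torques, N m; "position": TCP position; "ee_rot": TCP orientation; "force": force on the tool from outside, world axes, zero at the start; "ft_torque": the same for the moment, N m; "width": opening from 0.0 (shut) to 1.0 (fully open); "gripper_force": force on a finger pad.
Only numpy, scipy, OpenCV 4.12 (cv2) and the standard library are available. Lean on these libraries where they do the work, as an engineer would, in place of code of your own. Each camera call takes 0.05 s, during which the arm holds its last target. There are 200 camera calls.

## Working session

There is one attempt and no reset: what is moved stays moved. The work goes in short steps, Python scripts to look and compute and a tool call to move; the robot and the scene stay as the last step left them, time stands still between calls to the robot, and variables do not carry over. Pictures are saved under pics/ and viewed, at most 14 in all, crops included, and the job is handed in when it is done.

Besides the shell and the picture viewer there is one more tool, called after "Call:" by a JSON object that holds its "name" and its "arguments", one argument or row to a line. jog_arm: Moves the arm, as the interface text tells. Its arguments: {"type":"object","properties":{"moves":{"type":"array"},"hand":{"type":"number"},"newtons":{"type":"number"}},"required":["moves"]}

```bash
ls; mkdir -p pics; cat > h.py <<'E'
import numpy as np,cv2
from scipy.spatial.transform import Rotation as R
from cell import arm
def cam(n):
    d=arm.get_image(n); d['R']=R.from_rotvec(np.ravel(d['rvec'])).as_matrix(); d['t']=np.ravel(d['tvec']); return d
def ray(d,u,v,z):
    r=d['R'].T@np.array([(u-d['cx'])/d['fx'],(v-d['cy'])/d['fy'],1]); c=-d['R'].T@d['t']
    return c+r*(z-c[2])/r[2]
def cloud(d):
    v,u=np.mgrid[0:400,0:640]; z=d['z_map']
    p=np.stack([(u-d['cx'])/d['fx']*z,(v-d['cy'])/d['fy']*z,z],-1)
    return (p-d['t'])@d['R']
def proj(d,p):
    q=d['R']@np.asarray(p)+d['t']; return q[0]/q[2]*d['fx']+d['cx'],q[1]/q[2]*d['fy']+d['cy']
def save(d,n,crop=None,s=1):
    c=d['color'][...,::-1]
    if crop: c=c[crop[1]:crop[3],crop[0]:crop[2]]
    cv2.imwrite('pics/'+n+'.png',cv2.resize(c,None,fx=s,fy=s,interpolation=cv2.INTER_CUBIC))
def st():
    s=arm.observe(); print(s['clock'],np.round(s['position'],4),np.round(R.from_rotvec(s['ee_rot']).as_matrix(),3).tolist(),np.round(s['force'],1),s['width'],s['gripper_force'],np.round(s['joints'],2))
def to(x,y,z):
    "tool-frame shift to world xyz"
    s=arm.observe(); return np.round(R.from_rotvec(s['ee_rot']).as_matrix().T@(np.array([x,y,z])-s['position']),4)
E
python3 - <<'E'
from h import *
for n in('top','scene'):
    d=cam(n); save(d,n+'0'); print(n,d['fx'],-d['R'].T@d['t'])
st()
E
```

```text
pics
top 485.0361845457139 [0.46860293 0.00879784 1.30727665]
scene 519.1064110514766 [ 1.2134827  -0.67240797  0.66892921]
0.1 [0.1731 0.6001 0.2371] [[-0.961, 0.277, -0.0], [0.277, 0.961, -0.001], [-0.0, -0.001, -1.0]] [-0.3  0.8 -0.8] 1.005738508359109 0.0 [-1.39  0.44  0.02  1.57 -0.01  1.13 -0.08]
```

View pics/top0.png

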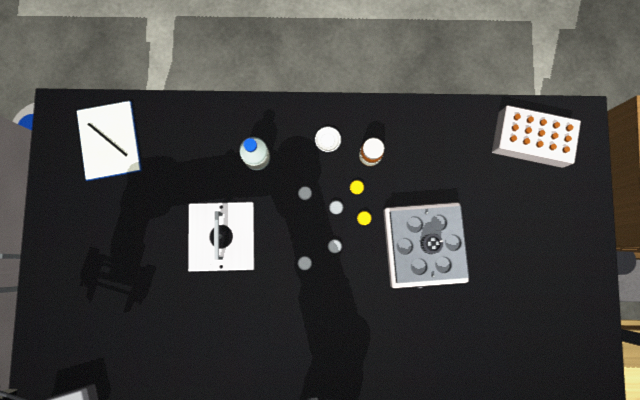

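View pics/scene0.png

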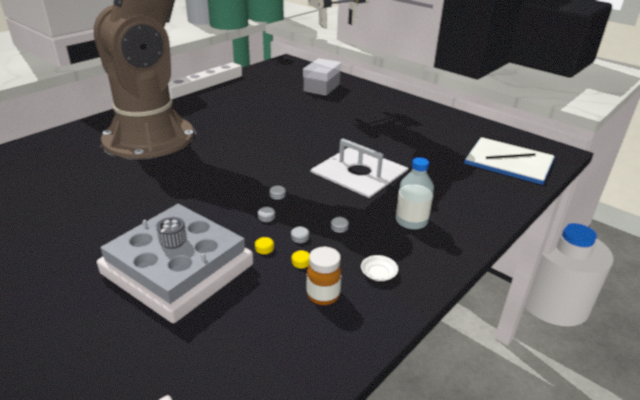

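Top view: four grey pots at (305,193), (336,208), (335,246), (305,263). Two yellow decoys at (357,187) and (364,218). The plate is around (221,236) with its bar roughly along image rows, and the shaker is around (428,245).

```bash
cat > meas.py <<'E'
from h import *
def pots(d,box=None):
    c=d['color'].astype(int); P=cloud(d); hsv=cv2.cvtColor(d['color'],cv2.COLOR_RGB2HSV)
    m=((hsv[...,2]>70)&(hsv[...,1]<70)).astype(np.uint8)
    n,l,s,ce=cv2.connectedComponentsWithStats(m)
    out=[]
    for i in range(1,n):
        if 60<s[i,4]<350 and 8<s[i,2]<22 and 8<s[i,3]<22:
            h=np.median(P[l==i][:,2])
            cnt=cv2.findContours((l==i).astype(np.uint8),0,2)[0][0]; (u,v),r=cv2.minEnclosingCircle(cnt)
            out.append((ce[i].round(1),s[i,4],ray(d,*ce[i],.018).round(4),round(h,4),round(r*1.3/485,4)))
    return out
def rect(d,m,z):
    cnt=max(cv2.findContours(m.astype(np.uint8),0,2)[0],key=cv2.contourArea)
    b=cv2.boxPoints(cv2.minAreaRect(cnt)); w=np.array([ray(d,*p,z) for p in b])
    e=w[1]-w[0]; f=w[2]-w[1]
    return w.mean(0).round(4),np.linalg.norm(e).round(4),np.degrees(np.arctan2(e[1],e[0])).round(2),np.linalg.norm(f).round(4),np.degrees(np.arctan2(f[1],f[0])).round(2)
E
python3 - <<'E'
from meas import *
d=cam('top'); P=cloud(d)
for o in pots(d): print(*o)
v,u=np.mgrid[0:400,0:640]
z=P[...,2]; print('bench z',np.median(z[300:340,200:280]))
reg=(u>375)&(u<480)&(v>190)&(v<300)
print('block',rect(d,reg&(z>.06)&(z<.08),.07)); print('base',rect(d,reg&(z>.02),.035))
ch=reg&(z>.1); print('chuck',P[ch].mean(0),ch.sum(), np.median(P[ch],0), (P[ch].min(0)+P[ch].max(0))/2,P[ch].max(0)-P[ch].min(0))
reg=(u>170)&(u<275)&(v>190)&(v<290)
hsv=cv2.cvtColor(d['color'],cv2.COLOR_RGB2HSV)
print('plate',rect(d,reg&(hsv[...,2]>150),.006))
b=reg&(z>.045); q=P[b]; print('bail',b.sum(),(q.min(0)+q.max(0))/2,q.max(0)-q.min(0),rect(d,b,.07))
save(d,'shk',(375,195,480,295),6); save(d,'pl',(175,190,265,280),6)
E
```

```text
[304.5 192.7] 144 [0.6625 0.0405 0.018 ] 0.019 0.0179
[335.7 207.2] 161 [ 0.6246 -0.0437  0.018 ] 0.0184 0.0192
[334.5 245.8] 155 [ 0.5214 -0.0415  0.018 ] 0.0192 0.0186
[304.3 262.7] 152 [0.4757 0.0377 0.018 ] 0.0185 0.0184
bench z 0.0011410013213431426
block (array([ 0.5274, -0.2785,  0.07  ]), np.float64(0.1853), np.float64(-83.72), np.float64(0.1872), np.float64(-175.95))
base (array([ 0.5265, -0.2787,  0.035 ]), np.float64(0.2074), np.float64(-83.8), np.float64(0.2151), np.float64(-176.03))
chuck [ 0.51734933 -0.22947979  0.31192325] 317 [ 0.52282686 -0.27269696  0.11368748] [ 0.51064818 -0.14707617  0.70367784] [0.0840905  0.31174802 1.20719762]
plate (array([0.5432, 0.2638, 0.006 ]), np.float64(0.1757), np.float64(-89.18), np.float64(0.1849), np.float64(-178.24))
bail 292 [0.53675838 0.13953402 0.67619323] [0.1363109  0.26147236 1.26216685] (array([0.5428, 0.2603, 0.07  ]), np.float64(0.0154), np.float64(-89.18), np.float64(0.1224), np.float64(-177.75))
```

View pics/shk.png

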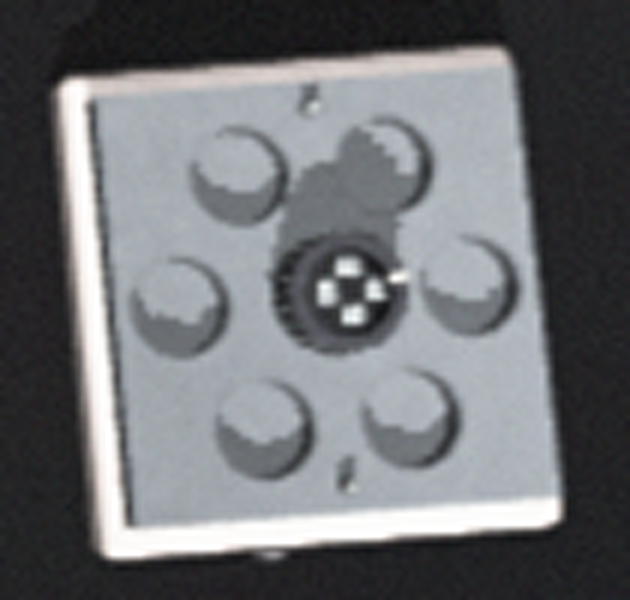

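The crop shows the pockets, the pins at (312,105) and (348,480), and the white sleeve line at about (400,277) from the chuck centre (345,292). The sleeve is therefore about 1.4 rad clockwise from open. Next I'll fit the shaker pose from these points.

```bash
python3 - <<'E'
from meas import *
d=cam('top'); f=lambda p:((p[0]+.5)/6-.5+375,(p[1]+.5)/6-.5+195)
a=np.radians([30,330,90,270,150,210])
px=[(239,176),(388,165),(180,306),(470,286),(266,430),(412,418)]
W=[ray(d,*f(p),.07)[:2] for p in px]; M=[.062*np.array([np.cos(t),np.sin(t)]) for t in a]
W+= [ray(d,*f(p),.084)[:2] for p in[(314,102),(349,484)]]; M+=[np.array([.08,0]),np.array([-.08,0])]
W=np.array(W);M=np.array(M); wc=W.mean(0);mc=M.mean(0)
w=(W-wc)@[1,1j];m=(M-mc)@[1,1j]; k=(np.conj(m)@w)/(np.conj(m)@m)
print('scale',abs(k),'ang',np.degrees(np.angle(k)),'c',wc); print((abs(w-k*m)*1000).round(1))
print('chuck jaws',ray(d,*f((351,291)),.114)); l=ray(d,*f((400,277)),.112); print('line ang',np.degrees(np.arctan2(*(l[:2]-wc)[::-1])), np.linalg.norm(l[:2]-wc))
P=cloud(d);z=P[...,2];v,u=np.mgrid[0:400,0:640]
b=(u>170)&(u<275)&(v>190)&(v<290)&(z>.05)&(z<.09); q=P[b][:,:2]; c=(q.max(0)+q.min(0))/2; e=np.linalg.svd(q-q.mean(0))[2][0]; print('bail',c,q.mean(0),np.median(P[b][:,2]),np.degrees(np.arctan2(e[1],e[0])))
s=arm.observe();print(np.round(to(wc[0],wc[1],.22),3))
E
```

```text
scale 1.0023102378905322 ang 4.706423347598616 c [ 0.52761344 -0.27954109]
[1.  1.1 0.3 0.4 1.  0.5 1.1 1.6]
chuck jaws [ 0.5275038  -0.27985214  0.114     ]
line ang -74.04442733399291 0.021852963477551925
bail [0.54328929 0.26284178] [0.54257199 0.2627537 ] 0.07070843539018444 -177.74253480917554
[-0.584 -0.747  0.018]
```

Call:
{"name": "jog_arm", "arguments": {
  "moves": [
    [-0.1,-0.12,0.0,0.4],
    [-0.2,-0.25,0.0,0.8],
    [-0.3,-0.38,0.0,1.2],
    [-0.4,-0.51,0.01,1.6],
    [-0.5,-0.64,0.01,2.1],
    [-0.584,-0.747,0.01,2.51],
    [-0.584,-0.747,0.01,2.51],
    [-0.584,-0.747,0.01,2.51],
    [-0.584,-0.747,0.01,2.51],
    [-0.584,-0.747,0.01,2.51],
    [-0.584,-0.747,0.01,2.51],
    [-0.584,-0.747,0.01,2.51],
    [-0.584,-0.747,0.01,2.51],
    [-0.584,-0.747,0.01,2.51],
    [-0.584,-0.747,0.01,2.51],
    [-0.584,-0.747,0.01,2.51],
    [-0.584,-0.747,0.01,2.51],
    [-0.584,-0.747,0.01,2.51],
    [-0.584,-0.747,0.01,2.51],
    [-0.584,-0.747,0.01,2.51]
  ],
  "hand": 0.08
}}

```text
clock: 2.7
position: [0.5275, -0.2779, 0.228]
ee_rot: [-3.092, -0.55, -0.001]
force: [-0.4, 0.2, 0.4]
width: 0.869
gripper_force: 0.0
```

```bash
python3 - <<'E'
from meas import *
st(); d=cam('wrist'); save(d,'w1'); print(-d['R'].T@d['t']); print([proj(d,p) for p in [(.5276,-.2797,.112),(.5276+.08*.9966,-.2797+.08*.082,.084),(.5276-.08*.9966,-.2797-.08*.082,.084)]])
E
```

```text
2.7 [ 0.5275 -0.2779  0.228 ] [[0.939, 0.345, 0.001], [0.345, -0.939, 0.001], [0.001, -0.0, -1.0]] [-0.4  0.2  0.4] 0.8690772793448389 0.0 [-0.17  0.49  0.85  1.71 -0.4   1.13 -0.43]
[ 0.6042113  -0.25014534  0.37471702]
[(np.float64(314.7459425963375), np.float64(198.18889505891988)), (np.float64(338.77802621772594), np.float64(105.8647269123313)), (np.float64(293.8867006654794), np.float64(261.2346287083547))]
```

View pics/w1.png

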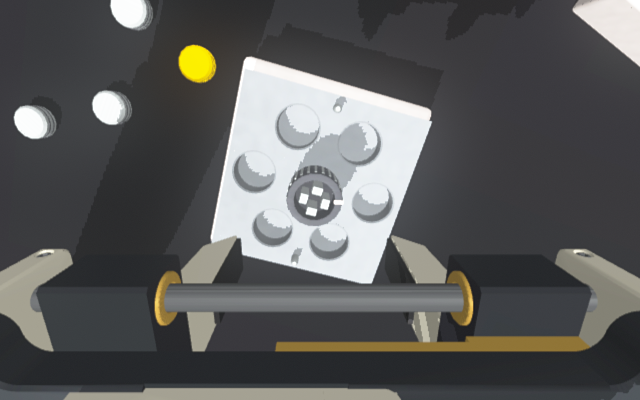

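The wrist view shows the pins and chuck within 2–3 px of the prediction (chuck around (315,201), near pin tip (339,104)). The pose is good, so I'll descend over the sleeve.

Call:
{"name": "jog_arm", "arguments": {
  "moves": [
    [0,0.0015,0.04,0],
    [0,0.0015,0.08,0],
    [0,0.0015,0.11,0],
    [0,0.0015,0.131,0],
    [0,0.0015,0.131,0],
    [0,0.0015,0.131,0]
  ]
}}

```text
clock: 3.5
position: [0.5283, -0.2808, 0.0977]
ee_rot: [3.093, 0.548, 0.001]
force: [0.1, -0.6, -0.6]
width: 0.874
gripper_force: 0.0
```

Call:
{"name": "jog_arm", "arguments": {
  "moves": [
    [0,0,0,0],
    [0,0,0,0],
    [0,0,0,0],
    [0,0,0,0],
    [0,0,0,0],
    [0,0,0,0],
    [0,0,0,0],
    [0,0,0,0]
  ],
  "hand": 0.03,
  "newtons": 40
}}

```text
clock: 4.5
position: [0.5273, -0.2786, 0.0968]
ee_rot: [-3.09, -0.548, 0.001]
force: [-3.7, 5.5, 6.8]
width: 0.531
gripper_force: 40.0
```

Call:
{"name": "jog_arm", "arguments": {
  "moves": [
    [0,0,0,-0.1],
    [0,0,0,-0.2],
    [0,0,0,-0.3],
    [0,0,0,-0.4],
    [0,0,0,-0.5],
    [0,0,0,-0.6],
    [0,0,0,-0.7],
    [0,0,0,-0.8],
    [0,0,0,-0.9],
    [0,0,0,-1.0],
    [0,0,0,-1.1],
    [0,0,0,-1.2],
    [0,0,0,-1.25],
    [0,0,0,-1.3],
    [0,0,0,-1.3]
  ]
}}

```text
clock: 6.38
position: [0.5251, -0.2773, 0.0967]
ee_rot: [-2.124, -2.305, -0.001]
force: [-10.9, 10.8, 15.5]
width: 0.528
gripper_force: 40.0
```

```bash
python3 - <<'E'
from meas import *
st(); print(arm.observe()['ft_torque'])
E
```

```text
6.375 [ 0.5251 -0.2773  0.0967] [[-0.082, 0.997, -0.005], [0.997, 0.082, 0.006], [0.006, -0.005, -1.0]] [-10.9  10.8  15.5] 0.5278948657850644 40.00438280403614 [ 0.14  0.55  0.37  1.82 -0.27  0.82  0.73]
[2.23480985 2.57444973 0.10409724]
```

Call:
{"name": "jog_arm", "arguments": {
  "moves": [
    [0,0,0,-0.04],
    [0,0,0,-0.08],
    [0,0,0,-0.12],
    [0,0,0,-0.16],
    [0,0,0,-0.16]
  ]
}}

```text
clock: 7.0
position: [0.5254, -0.2793, 0.0966]
ee_rot: [-1.94, -2.465, -0.001]
force: [-8.2, 6.0, 8.0]
width: 0.531
gripper_force: 40.0
```

```bash
python3 - <<'E'
from meas import *
st(); print(arm.observe()['ft_torque'])
d=cam('top'); save(d,'shk2',(375,195,480,295),6)
E
```

```text
7.0 [ 0.5254 -0.2793  0.0966] [[-0.235, 0.972, -0.004], [0.972, 0.235, 0.003], [0.004, -0.003, -1.0]] [-8.2  6.   8. ] 0.5305782556494077 40.006966665387154 [ 0.17  0.55  0.33  1.82 -0.24  0.82  0.86]
[ 1.17702431  1.57752015 -1.14352084]
```

Call:
{"name": "jog_arm", "arguments": {
  "moves": [
    [0,0,0,-0.03],
    [0,0,0,0],
    [0,0,0,0],
    [0,0,0,0],
    [0,0,-0.03,0],
    [0,0,-0.08,0],
    [0,0,-0.131,0],
    [0,0,-0.131,0],
    [0,0,-0.131,0]
  ],
  "hand": 0.08
}}

```text
clock: 8.18
position: [0.5276, -0.2802, 0.2273]
ee_rot: [-1.939, -2.471, -0.0]
force: [0.1, 0.4, -0.5]
width: 0.872
gripper_force: 0.0
```

```bash
python3 - <<'E'
from meas import *
st(); d=cam('wrist'); save(d,'w2',(230,120,400,280),4); print(proj(d,(.5276,-.2797,.112)))
for r in (.022,):
  print([ (np.array(proj(d,(.5276+r*np.cos(a),-.2797+r*np.sin(a),.112)))-[230,120])*4 for a in np.radians([4.7])])
for o in pots(cam('top')): print(*o)
for p in [(.6625,.0405)]: print(to(*p,.1))
E
```

```text
8.175 [ 0.5276 -0.2802  0.2273] [[-0.238, 0.971, -0.0], [0.971, 0.238, 0.0], [0.0, -0.0, -1.0]] [ 0.1  0.4 -0.5] 0.8721030321339862 0.0 [ 0.13  0.41  0.38  1.68 -0.17  1.09  0.8 ]
(np.float64(313.5391020682567), np.float64(196.6411737474837))
[array([433.37277587, 321.6951901 ])]
[304.5 192.9] 161 [0.6619 0.0405 0.018 ] 0.0184 0.0192
[335.7 207.2] 161 [ 0.6246 -0.0437  0.018 ] 0.0191 0.0192
[334.3 246. ] 163 [ 0.5209 -0.041   0.018 ] 0.0188 0.0192
[304.2 263. ] 168 [0.4751 0.0381 0.018 ] 0.0188 0.0194
[0.2789 0.208  0.1263]
```

View pics/w2.png

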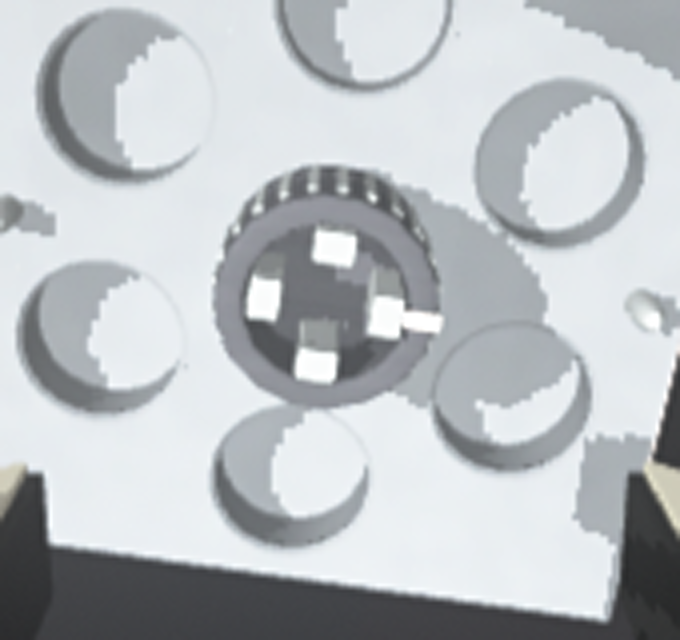

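The white line lies along the shaker's x axis, at (425,321) against (433,321) predicted, and the jaws are wide open. Now the pots, first the one at (0.662, 0.0405).

Call:
{"name": "jog_arm", "arguments": {
  "moves": [
    [0.06,0.04,0,0.17],
    [0.11,0.08,0,0.34],
    [0.17,0.12,0,0.51],
    [0.22,0.16,0.0,0.68],
    [0.25,0.19,0.0,0.85],
    [0.279,0.208,0.04,1.02],
    [0.279,0.208,0.08,1.19],
    [0.279,0.208,0.12,1.36],
    [0.279,0.208,0.12,1.53],
    [0.279,0.208,0.127,1.73],
    [0.279,0.208,0.127,1.73],
    [0.279,0.208,0.127,1.73],
    [0.279,0.208,0.127,1.73],
    [0.279,0.208,0.127,1.73]
  ],
  "hand": 0.06
}}

```text
clock: 10.02
position: [0.6637, 0.0398, 0.101]
ee_rot: [-3.139, -0.128, -0.001]
force: [-0.3, -0.5, 0.1]
width: 0.654
gripper_force: 0.0
```

```bash
cat >> meas.py <<'E'
def wpot(x,y,tag=None,zt=.018):
    "refine a pot near world x,y in the wrist view"
    d=cam('wrist'); hsv=cv2.cvtColor(d['color'],cv2.COLOR_RGB2HSV); u,v=proj(d,(x,y,zt)); P=cloud(d)
    m=((P[...,2]>.008)&(P[...,2]<.026)&(np.hypot(P[...,0]-x,P[...,1]-y)<.05)&(hsv[...,1]<90)).astype(np.uint8)
    top=((P[...,2]>.0135)&(m>0))
    q=P[m>0]
    if tag: save(d,tag)
    q=P[top]; print('px',round(u),round(v),'n',top.sum(),'mid',((q.max(0)+q.min(0))/2).round(4),'mean',q.mean(0).round(4),'ext',(q.max(0)-q.min(0)).round(4))
E
python3 - <<'E'
from meas import *
st(); wpot(.662,.0405,'w3')
E
```

```text
10.025 [0.6637 0.0398 0.101 ] [[0.997, 0.082, 0.0], [0.082, -0.997, 0.0], [0.001, -0.0, -1.0]] [-0.3 -0.5  0.1] 0.6536608085664805 0.0 [-0.56  0.71  0.68  1.65 -0.52  0.97 -1.18]
px 312 212 n 1516 mid [0.6608 0.0401 0.0165] mean [0.6621 0.0402 0.0173] ext [0.036  0.035  0.0061]
```

View pics/w3.png

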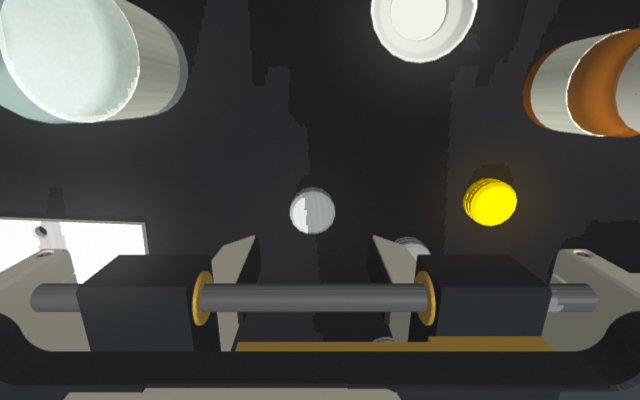

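The pot is at (312,212), as predicted and centred between the fingers.

Call:
{"name": "jog_arm", "arguments": {
  "moves": [
    [-0.002,0,0.04,0],
    [-0.002,0,0.07,0],
    [-0.002,0,0.081,0],
    [-0.002,0,0.081,0],
    [-0.002,0,0.081,0]
  ]
}}

```text
clock: 10.7
position: [0.6625, 0.0396, 0.0211]
ee_rot: [-3.139, -0.127, -0.003]
force: [-0.6, 0.3, -0.2]
width: 0.654
gripper_force: 0.0
```

Call:
{"name": "jog_arm", "arguments": {
  "moves": [
    [0,0,0,0],
    [0,0,0,0],
    [0,0,0,0],
    [0,0,0,0],
    [0,0,0,0],
    [0,0,0,0]
  ],
  "hand": 0.02,
  "newtons": 25
}}

```text
clock: 11.45
position: [0.6617, 0.0399, 0.02]
ee_rot: [-3.139, -0.127, -0.001]
force: [-1.8, 0.0, 5.8]
width: 0.374
gripper_force: 25.0
```

Call:
{"name": "jog_arm", "arguments": {
  "moves": [
    [0,0,-0.05,0],
    [0,0,-0.1,0],
    [0,0,-0.13,0],
    [0,0,-0.13,0],
    [0,0,-0.13,0]
  ]
}}

```text
clock: 12.08
position: [0.6609, 0.04, 0.1487]
ee_rot: [-3.139, -0.127, 0.002]
force: [0.0, 0.5, -1.2]
width: 0.374
gripper_force: 25.0
```

```bash
python3 - <<'E'
from meas import *
st(); print(to(.5786,-.2444,.084))
E
```

```text
12.075 [0.6609 0.04   0.1487] [[0.997, 0.081, -0.001], [0.081, -0.997, 0.0], [-0.001, -0.0, -1.0]] [ 0.   0.5 -1.2] 0.37438854201681354 24.99975882237777 [-0.58  0.66  0.72  1.62 -0.48  1.05 -1.21]
[-0.1049  0.2769  0.0647]
```

Call:
{"name": "jog_arm", "arguments": {
  "moves": [
    [-0.02,0.05,0,0],
    [-0.04,0.11,0,0],
    [-0.06,0.17,0,0],
    [-0.085,0.22,0,0],
    [-0.105,0.277,0,0],
    [-0.105,0.277,0,0],
    [-0.105,0.277,0,0],
    [-0.105,0.277,0.03,0],
    [-0.105,0.277,0.045,0],
    [-0.105,0.277,0.045,0],
    [-0.105,0.277,0.045,0]
  ]
}}

```text
clock: 13.45
position: [0.5797, -0.2445, 0.1053]
ee_rot: [3.139, 0.128, 0.001]
force: [0.5, -0.4, -1.2]
width: 0.374
gripper_force: 25.0
```

```bash
python3 - <<'E'
from meas import *
st(); print(to(.5786,-.2444,.084))
E
```

```text
13.45 [ 0.5797 -0.2445  0.1053] [[0.997, 0.081, 0.0], [0.081, -0.997, -0.0], [0.0, 0.0, -1.0]] [ 0.5 -0.4 -1.2] 0.37356083273010454 24.99977210070938 [-0.13  0.65  0.68  1.75 -0.5   0.92 -0.72]
[-0.0011 -0.0002  0.0213]
```

Call:
{"name": "jog_arm", "arguments": {
  "moves": [
    [-0.001,0,0.01,0],
    [-0.001,0,0.017,0],
    [-0.001,0,0.021,0],
    [-0.001,0,0.021,0]
  ]
}}

```text
clock: 13.95
position: [0.578, -0.2448, 0.0833]
ee_rot: [-3.139, -0.127, 0.001]
force: [-0.3, 0.3, -0.2]
width: 0.378
gripper_force: 25.0
```

Call:
{"name": "jog_arm", "arguments": {
  "moves": [
    [0,0,0,0],
    [0,0,0,0],
    [0,0,0,0],
    [0,0,-0.05,0],
    [0,0,-0.1,0],
    [0,0,-0.1,0]
  ],
  "hand": 0.056
}}

```text
clock: 14.7
position: [0.5801, -0.2464, 0.1879]
ee_rot: [3.136, 0.126, 0.01]
force: [0.6, 0.5, -0.5]
width: 0.611
gripper_force: 0.0
```

```bash
cat >> meas.py <<'E'
def seat(x,y,d=None):
    d=d or cam('wrist'); P=cloud(d); 
    m=(np.hypot(P[...,0]-x,P[...,1]-y)<.017)&(d['z_map']>0); print('pocket height',m.sum(),np.percentile(P[m][:,2],[5,50,95]).round(4))
E
python3 - <<'E'
from meas import *
st(); d=cam('top'); seat(.5786,-.2444,d); seat(.5836,-.3062,d)
for o in pots(d): print(*o)
print(to(.6246,-.0435,.12))
E
```

```text
14.7 [ 0.5801 -0.2464  0.1879] [[0.997, 0.08, 0.007], [0.08, -0.997, -0.002], [0.007, 0.003, -1.0]] [ 0.6  0.5 -0.5] 0.6105888269215906 0.0 [-0.17  0.56  0.75  1.67 -0.43  1.07 -0.78]
pocket height 340 [0.5923 0.5943 0.6085]
pocket height 82 [0.5682 0.583  0.5898]
[335.6 207.1] 161 [ 0.6247 -0.0435  0.018 ] 0.0185 0.0192
[334.3 245.9] 161 [ 0.521 -0.041  0.018] 0.0184 0.0191
[304.2 262.9] 169 [0.4752 0.0381 0.018 ] 0.0189 0.0194
[ 0.0614 -0.1976  0.0655]
```

Call:
{"name": "jog_arm", "arguments": {
  "moves": [
    [0.02,-0.05,0,0],
    [0.04,-0.11,0,0],
    [0.06,-0.16,0,0],
    [0.062,-0.197,0.04,0],
    [0.062,-0.197,0.08,0],
    [0.062,-0.197,0.08,0],
    [0.062,-0.197,0.08,0]
  ],
  "hand": 0.06
}}

```text
clock: 15.62
position: [0.6244, -0.0447, 0.1045]
ee_rot: [3.138, 0.124, 0.001]
force: [0.2, 0.2, 0.6]
width: 0.652
gripper_force: 0.0
```

```bash
python3 - <<'E'
from meas import *
st(); wpot(.6246,-.0437); seat(.5786,-.2444,cam('top')); print(to(.6246,-.0435,.02))
E
```

```text
15.625 [ 0.6244 -0.0447  0.1045] [[0.997, 0.079, 0.0], [0.079, -0.997, -0.001], [0.0, 0.001, -1.0]] [0.2 0.2 0.6] 0.6522483990528497 0.0 [-0.46  0.65  0.69  1.75 -0.5   0.92 -1.05]
px 311 209 n 1490 mid [ 0.6237 -0.0444  0.0168] mean [ 0.6249 -0.0443  0.0173] ext [0.0352 0.0352 0.0064]
pocket height 141 [0.0642 0.069  0.0727]
[-0.0005 -0.0013  0.0853]
```

Call:
{"name": "jog_arm", "arguments": {
  "moves": [
    [0,0,0.04,0],
    [0,0,0.07,0],
    [0,0,0.084,0],
    [0,0,0.084,0],
    [0,0,0.084,0]
  ]
}}

```text
clock: 16.35
position: [0.6252, -0.0439, 0.0212]
ee_rot: [3.139, 0.126, 0.003]
force: [0.1, -0.1, 0.5]
width: 0.653
gripper_force: 0.0
```

Call:
{"name": "jog_arm", "arguments": {
  "moves": [
    [0,0,0,0],
    [0,0,0,0],
    [0,0,0,0],
    [0,0,0,0],
    [0,0,0,0],
    [0,0,0,0]
  ],
  "hand": 0.02
}}

```text
clock: 17.1
position: [0.6243, -0.0435, 0.02]
ee_rot: [-3.139, -0.127, -0.001]
force: [-1.0, 0.5, 6.1]
width: 0.374
gripper_force: 25.0
```

Call:
{"name": "jog_arm", "arguments": {
  "moves": [
    [0,0,-0.05,0],
    [0,0,-0.1,0],
    [0,0,-0.13,0],
    [0,0,-0.13,0],
    [0,0,-0.13,0],
    [0,0,-0.13,0]
  ]
}}

```text
clock: 17.85
position: [0.6233, -0.0433, 0.1483]
ee_rot: [-3.139, -0.127, 0.004]
force: [-0.1, -0.2, -0.4]
width: 0.379
gripper_force: 25.0
```

```bash
python3 - <<'E'
from meas import *
st(); print(to(.5836,-.3062,.084))
E
```

```text
17.85 [ 0.6233 -0.0433  0.1483] [[0.997, 0.081, -0.002], [0.081, -0.997, -0.0], [-0.002, -0.0, -1.0]] [-0.1 -0.2 -0.4] 0.37870587642736286 25.000014477409422 [-0.49  0.6   0.73  1.72 -0.46  1.   -1.08]
[-0.0606  0.2588  0.0644]
```

Call:
{"name": "jog_arm", "arguments": {
  "moves": [
    [-0.01,0.05,0,0],
    [-0.025,0.11,0,0],
    [-0.04,0.17,0,0],
    [-0.055,0.22,0,0],
    [-0.061,0.259,0,0],
    [-0.061,0.259,0,0],
    [-0.061,0.259,0,0],
    [-0.061,0.259,0.03,0],
    [-0.061,0.259,0.045,0],
    [-0.061,0.259,0.045,0],
    [-0.061,0.259,0.045,0],
    [-0.061,0.259,0.045,0]
  ]
}}

```text
clock: 19.35
position: [0.5847, -0.3068, 0.1057]
ee_rot: [3.138, 0.127, 0.002]
force: [-0.5, 0.4, -0.9]
width: 0.379
gripper_force: 25.0
```

```bash
python3 - <<'E'
from meas import *
st(); print(to(.5836,-.3062,.084))
E
```

```text
19.35 [ 0.5847 -0.3068  0.1057] [[0.997, 0.081, 0.001], [0.081, -0.997, -0.001], [0.001, 0.001, -1.0]] [-0.5  0.4 -0.9] 0.37874055352380787 24.99993346980773 [-0.02  0.69  0.67  1.66 -0.51  0.97 -0.65]
[-0.0011 -0.0007  0.0217]
```

Call:
{"name": "jog_arm", "arguments": {
  "moves": [
    [-0.001,-0.0005,0.01,0],
    [-0.001,-0.0005,0.017,0],
    [-0.001,-0.0005,0.021,0],
    [-0.001,-0.0005,0.021,0]
  ]
}}

```text
clock: 19.85
position: [0.5829, -0.3061, 0.0832]
ee_rot: [-3.139, -0.127, 0.001]
force: [-0.5, 0.6, -0.4]
width: 0.377
gripper_force: 25.0
```

Call:
{"name": "jog_arm", "arguments": {
  "moves": [
    [0,0,0,0],
    [0,0,0,0],
    [0,0,0,0],
    [0,0,-0.05,0],
    [0,0,-0.1,0],
    [0,0,-0.1,0],
    [0,0,-0.1,0],
    [0,0,-0.1,0]
  ],
  "hand": 0.056
}}

```text
clock: 20.85
position: [0.5826, -0.3055, 0.1824]
ee_rot: [-3.138, -0.127, 0.003]
force: [0.2, -0.2, -1.1]
width: 0.607
gripper_force: 0.0
```

```bash
python3 - <<'E'
from meas import *
st(); d=cam('top')
for o in pots(d): print(*o)
print(to(.521,-.0415,.10))
E
```

```text
20.85 [ 0.5826 -0.3055  0.1824] [[0.997, 0.081, -0.002], [0.081, -0.997, 0.001], [-0.002, -0.001, -1.0]] [ 0.2 -0.2 -1.1] 0.6068990975100035 0.0 [-0.05  0.62  0.73  1.59 -0.44  1.11 -0.7 ]
[334.4 246. ] 165 [ 0.5207 -0.0411  0.018 ] 0.0188 0.0195
[304.2 262.9] 169 [0.4752 0.0381 0.018 ] 0.0185 0.0194
[-0.04   -0.2682  0.0828]
```

Call:
{"name": "jog_arm", "arguments": {
  "moves": [
    [-0.01,-0.05,0,0],
    [-0.02,-0.11,0,0],
    [-0.03,-0.17,0,0],
    [-0.04,-0.23,0,0],
    [-0.041,-0.268,0.04,0],
    [-0.041,-0.268,0.083,0],
    [-0.041,-0.268,0.083,0],
    [-0.041,-0.268,0.083,0],
    [-0.041,-0.268,0.083,0]
  ],
  "hand": 0.06
}}

```text
clock: 22.02
position: [0.5218, -0.0432, 0.1022]
ee_rot: [3.139, 0.125, 0.004]
force: [0.4, -0.1, 0.1]
width: 0.649
gripper_force: 0.0
```

```bash
python3 - <<'E'
from meas import *
st(); wpot(.521,-.0415); seat(.5836,-.3062,cam('top')); print(to(.521,-.0413,.02))
E
```

```text
22.025 [ 0.5218 -0.0432  0.1022] [[0.997, 0.079, 0.002], [0.079, -0.997, -0.0], [0.002, 0.0, -1.0]] [ 0.4 -0.1  0.1] 0.6491164291335288 0.0 [-0.53  0.51  0.71  2.02 -0.46  0.78 -1.04]
px 310 211 n 1509 mid [ 0.5196 -0.0415  0.0167] mean [ 0.5207 -0.0414  0.0173] ext [0.0357 0.0351 0.0063]
pocket height 137 [0.0657 0.0697 0.0734]
[-0.0005 -0.0016  0.0819]
```

Call:
{"name": "jog_arm", "arguments": {
  "moves": [
    [-0.001,-0.001,0.04,0],
    [-0.001,-0.001,0.07,0],
    [-0.001,-0.001,0.081,0],
    [-0.001,-0.001,0.081,0],
    [-0.001,-0.001,0.081,0]
  ]
}}

```text
clock: 22.75
position: [0.5205, -0.0416, 0.0208]
ee_rot: [-3.139, -0.126, -0.003]
force: [0.4, -0.2, -0.6]
width: 0.653
gripper_force: 0.0
```

Call:
{"name": "jog_arm", "arguments": {
  "moves": [
    [0,0,0,0],
    [0,0,0,0],
    [0,0,0,0],
    [0,0,0,0],
    [0,0,0,0],
    [0,0,0,0]
  ],
  "hand": 0.02
}}

```text
clock: 23.5
position: [0.5198, -0.0413, 0.0199]
ee_rot: [-3.139, -0.127, -0.001]
force: [0.1, 0.0, 5.2]
width: 0.374
gripper_force: 25.0
```

Call:
{"name": "jog_arm", "arguments": {
  "moves": [
    [0,0,-0.05,0],
    [0,0,-0.1,0],
    [0,0,-0.13,0],
    [0,0,-0.13,0],
    [0,0,-0.13,0],
    [0,0,-0.13,0]
  ]
}}

```text
clock: 24.25
position: [0.5188, -0.0414, 0.1485]
ee_rot: [3.139, 0.127, -0.004]
force: [0.4, -0.5, -1.0]
width: 0.377
gripper_force: 25.0
```

```bash
python3 - <<'E'
from meas import *
st(); print(to(.4716,-.2532,.084))
E
```

```text
24.25 [ 0.5188 -0.0414  0.1485] [[0.997, 0.081, -0.002], [0.081, -0.997, -0.0], [-0.002, 0.0, -1.0]] [ 0.4 -0.5 -1. ] 0.37700778276182034 24.99979465850629 [-0.59  0.44  0.77  1.98 -0.4   0.88 -1.09]
[-0.0639  0.2074  0.0647]
```

Call:
{"name": "jog_arm", "arguments": {
  "moves": [
    [-0.02,0.05,0,0],
    [-0.035,0.11,0,0],
    [-0.05,0.16,0,0],
    [-0.065,0.207,0,0],
    [-0.065,0.207,0,0],
    [-0.065,0.207,0,0],
    [-0.065,0.207,0.03,0],
    [-0.065,0.207,0.045,0],
    [-0.065,0.207,0.045,0],
    [-0.065,0.207,0.045,0],
    [-0.065,0.207,0.045,0]
  ]
}}

```text
clock: 25.62
position: [0.472, -0.2531, 0.1055]
ee_rot: [3.139, 0.127, 0.002]
force: [-0.1, 0.9, -0.6]
width: 0.377
gripper_force: 25.0
```

```bash
python3 - <<'E'
from meas import *
st(); print(to(.4716,-.2532,.084))
E
```

```text
25.625 [ 0.472  -0.2531  0.1055] [[0.997, 0.081, 0.001], [0.081, -0.997, -0.0], [0.001, 0.0, -1.0]] [-0.1  0.9 -0.6] 0.37734328478629703 24.99990825774148 [-0.12  0.52  0.71  1.98 -0.47  0.8  -0.62]
[-0.0005  0.      0.0214]
```

Call:
{"name": "jog_arm", "arguments": {
  "moves": [
    [-0.0005,0,0.01,0],
    [-0.0005,0,0.017,0],
    [-0.0005,0,0.021,0],
    [-0.0005,0,0.021,0]
  ]
}}

```text
clock: 26.12
position: [0.4707, -0.253, 0.0833]
ee_rot: [-3.139, -0.126, 0.001]
force: [0.2, -1.0, -0.9]
width: 0.377
gripper_force: 25.0
```

Call:
{"name": "jog_arm", "arguments": {
  "moves": [
    [0,0,0,0],
    [0,0,0,0],
    [0,0,0,0],
    [0,0,-0.05,0],
    [0,0,-0.1,0],
    [0,0,-0.1,0],
    [0,0,-0.1,0],
    [0,0,-0.1,0]
  ],
  "hand": 0.056
}}

```text
clock: 27.12
position: [0.4704, -0.2525, 0.1827]
ee_rot: [-3.138, -0.127, 0.003]
force: [-0.2, 0.7, -0.4]
width: 0.608
gripper_force: 0.0
```

```bash
python3 - <<'E'
from meas import *
st(); d=cam('top')
for o in pots(d): print(*o)
print(to(.4752,.0378,.10))
E
```

```text
27.125 [ 0.4704 -0.2525  0.1827] [[0.997, 0.081, -0.002], [0.081, -0.997, 0.001], [-0.002, -0.001, -1.0]] [-0.2  0.7 -0.4] 0.6080814120692484 0.0 [-0.19  0.42  0.8   1.91 -0.36  0.97 -0.71]
[304.2 262.9] 169 [0.4752 0.0381 0.018 ] 0.0188 0.0194
[ 0.0283 -0.2891  0.0829]
```

Call:
{"name": "jog_arm", "arguments": {
  "moves": [
    [0.005,-0.05,0,0],
    [0.01,-0.11,0,0],
    [0.02,-0.17,0,0],
    [0.027,-0.23,0,0],
    [0.027,-0.289,0.04,0],
    [0.027,-0.289,0.083,0],
    [0.027,-0.289,0.083,0],
    [0.027,-0.289,0.083,0],
    [0.027,-0.289,0.083,0]
  ],
  "hand": 0.06
}}

```text
clock: 28.3
position: [0.4759, 0.0361, 0.1023]
ee_rot: [-3.139, -0.123, -0.004]
force: [-0.5, -0.6, -0.0]
width: 0.652
gripper_force: 0.0
```

```bash
python3 - <<'E'
from meas import *
st(); wpot(.4752,.0378); d=cam('top'); seat(.4716,-.2532,d);seat(.5836,-.3062,d);seat(.5786,-.2444,d); print(to(.475,.0379,.02))
E
```

```text
28.3 [0.4759 0.0361 0.1023] [[0.997, 0.079, 0.003], [0.079, -0.997, 0.001], [0.003, -0.0, -1.0]] [-0.5 -0.6 -0. ] 0.6518294904411841 0.0 [-0.72  0.44  0.72  2.12 -0.43  0.72 -1.22]
px 311 211 n 1503 mid [0.4736 0.0377 0.0168] mean [0.4749 0.0378 0.0173] ext [0.036  0.0357 0.0064]
pocket height 140 [0.0648 0.0692 0.0733]
pocket height 136 [0.0655 0.0696 0.0731]
pocket height 141 [0.065  0.0692 0.0734]
[-0.0006 -0.0013  0.082 ]
```

Call:
{"name": "jog_arm", "arguments": {
  "moves": [
    [-0.001,-0.001,0.04,0],
    [-0.001,-0.001,0.07,0],
    [-0.001,-0.001,0.081,0],
    [-0.001,-0.001,0.081,0],
    [-0.001,-0.001,0.081,0]
  ]
}}

```text
clock: 29.02
position: [0.4744, 0.0381, 0.0208]
ee_rot: [-3.139, -0.126, -0.003]
force: [-0.9, 0.3, -0.0]
width: 0.655
gripper_force: 0.0
```

Call:
{"name": "jog_arm", "arguments": {
  "moves": [
    [0,0,0,0],
    [0,0,0,0],
    [0,0,0,0],
    [0,0,0,0],
    [0,0,0,0],
    [0,0,0,0]
  ],
  "hand": 0.02
}}

```text
clock: 29.78
position: [0.4737, 0.0382, 0.0199]
ee_rot: [-3.139, -0.127, -0.0]
force: [-1.6, 0.1, 5.2]
width: 0.374
gripper_force: 25.0
```

Call:
{"name": "jog_arm", "arguments": {
  "moves": [
    [0,0,-0.05,0],
    [0,0,-0.1,0],
    [0,0,-0.13,0],
    [0,0,-0.13,0],
    [0,0,-0.13,0],
    [0,0,-0.13,0]
  ]
}}

```text
clock: 30.52
position: [0.4727, 0.038, 0.1486]
ee_rot: [3.138, 0.127, -0.003]
force: [0.2, 0.1, 0.7]
width: 0.376
gripper_force: 25.0
```

```bash
python3 - <<'E'
from meas import *
st(); print(to(.4766,-.3150,.084))
E
```

```text
30.525 [0.4727 0.038  0.1486] [[0.997, 0.08, -0.002], [0.08, -0.997, -0.001], [-0.002, 0.001, -1.0]] [0.2 0.1 0.7] 0.37626847903374744 24.99987741191447 [-0.81  0.37  0.8   2.08 -0.35  0.83 -1.29]
[-0.0244  0.3521  0.0649]
```

Call:
{"name": "jog_arm", "arguments": {
  "moves": [
    [-0.01,0.05,0,0],
    [-0.015,0.11,0,0],
    [-0.02,0.17,0,0],
    [-0.025,0.23,0,0],
    [-0.025,0.29,0,0],
    [-0.025,0.352,0,0],
    [-0.025,0.352,0,0],
    [-0.025,0.352,0,0],
    [-0.025,0.352,0.03,0],
    [-0.025,0.352,0.045,0],
    [-0.025,0.352,0.045,0],
    [-0.025,0.352,0.045,0],
    [-0.025,0.352,0.045,0]
  ]
}}

```text
clock: 32.15
position: [0.4775, -0.3149, 0.1055]
ee_rot: [3.138, 0.127, 0.002]
force: [0.1, 0.6, -0.2]
width: 0.376
gripper_force: 25.0
```

```bash
python3 - <<'E'
from meas import *
st(); print(to(.4766,-.3150,.084))
E
```

```text
32.15 [ 0.4775 -0.3149  0.1055] [[0.997, 0.081, 0.001], [0.081, -0.997, -0.001], [0.001, 0.001, -1.0]] [ 0.1  0.6 -0.2] 0.3764718011121984 24.999890301475034 [ 0.    0.57  0.71  1.89 -0.49  0.85 -0.52]
[-0.0009 -0.      0.0215]
```

Call:
{"name": "jog_arm", "arguments": {
  "moves": [
    [-0.001,0,0.01,0],
    [-0.001,0,0.017,0],
    [-0.001,0,0.021,0],
    [-0.001,0,0.021,0]
  ]
}}

```text
clock: 32.65
position: [0.4758, -0.3147, 0.0832]
ee_rot: [-3.139, -0.126, 0.001]
force: [0.1, -0.2, -1.0]
width: 0.378
gripper_force: 25.0
```

Call:
{"name": "jog_arm", "arguments": {
  "moves": [
    [0,0,0,0],
    [0,0,0,0],
    [0,0,0,0],
    [0,0,-0.05,0],
    [0,0,-0.1,0],
    [0,0,-0.1,0],
    [0,0,-0.1,0],
    [0,0,-0.1,0]
  ],
  "hand": 0.056
}}

```text
clock: 33.65
position: [0.4755, -0.3142, 0.1826]
ee_rot: [-3.138, -0.127, 0.003]
force: [-0.3, -0.2, -0.2]
width: 0.606
gripper_force: 0.0
```

```bash
python3 - <<'E'
from meas import *
st(); d=cam('top'); P=cloud(d);z=P[...,2];v,u=np.mgrid[0:400,0:640]
for o in pots(d): print(*o)
b=(u>150)&(u<300)&(v>160)&(v<320)&(z>.05)&(z<.09); q=P[b][:,:2]; c=(q.max(0)+q.min(0))/2; e=np.linalg.svd(q-q.mean(0))[2][0]; print('bail',c,q.mean(0),np.degrees(np.arctan2(e[1],e[0])))
print(to(c[0],c[1],.19))
E
```

```text
33.65 [ 0.4755 -0.3142  0.1826] [[0.997, 0.081, -0.002], [0.081, -0.997, 0.001], [-0.002, -0.001, -1.0]] [-0.3 -0.2 -0.2] 0.6061112066756318 0.0 [-0.06  0.48  0.79  1.82 -0.4   1.01 -0.6 ]
bail [0.61091404 0.20788486] [0.58132803 0.24326161] 156.29374734865817
[ 0.1771 -0.5096 -0.0072]
```

Call:
{"name": "jog_arm", "arguments": {
  "moves": [
    [0.01,-0.06,0,0],
    [0.02,-0.12,0,0],
    [0.035,-0.18,0,0],
    [0.05,-0.24,0,0],
    [0.06,-0.3,0,0],
    [0.07,-0.36,0,0],
    [0.085,-0.42,0,0],
    [0.1,-0.48,0,0.02],
    [0.114,-0.54,0,0.04],
    [0.114,-0.57,0,0.047],
    [0.114,-0.57,0,0.047],
    [0.114,-0.57,0,0.047],
    [0.114,-0.57,0,0.047]
  ],
  "hand": 0.04
}}

```text
clock: 35.33
position: [0.5439, 0.2608, 0.1837]
ee_rot: [3.141, 0.049, -0.0]
force: [-0.6, -0.5, 0.6]
width: 0.435
gripper_force: 0.0
```

```bash
python3 - <<'E'
from meas import *
st(); d=cam('wrist'); save(d,'w4'); P=cloud(d);z=P[...,2]
b=(z>.058)&(z<.082)&(abs(P[...,0]-.543)<.09)&(abs(P[...,1]-.263)<.04); q=P[b][:,:2]; c=(q.max(0)+q.min(0))/2; e=np.linalg.svd(q-q.mean(0))[2][0]; n=np.array([-e[1],e[0]])
print('bail',b.sum(),c,q.mean(0),np.median(P[b][:,2]),np.degrees(np.arctan2(e[1],e[0])),np.ptp(q@e),np.ptp(q@n), 'px',proj(d,(.543,.263,.07)))
d=cam('top'); 
for i in [(.5786,-.2444),(.5836,-.3062),(.4716,-.2532),(.4766,-.3150)]: seat(*i,d)
for o in pots(d): print(*o)
E
```

```text
35.325 [0.5439 0.2608 0.1837] [[1.0, 0.031, -0.0], [0.031, -1.0, -0.0], [-0.0, 0.0, -1.0]] [-0.6 -0.5  0.6] 0.4349325210047054 0.0 [-1.05  0.53  0.77  1.74 -0.42  1.04 -1.67]
bail 1547 [0.54228217 0.26283691] [0.54670861 0.26303618] 0.06944375912050851 -177.59498374057156 0.1235675881358212 0.010057722201984642 px (np.float64(310.0731768075765), np.float64(199.4342409308422))
pocket height 138 [0.0654 0.0698 0.0742]
pocket height 137 [0.0655 0.0692 0.0732]
pocket height 139 [0.0648 0.0691 0.0731]
pocket height 138 [0.0649 0.0693 0.0732]
[632.5 376.6] 159 [ 0.1973 -0.8097  0.018 ] -0.2793 0.0228
```

View pics/w4.png

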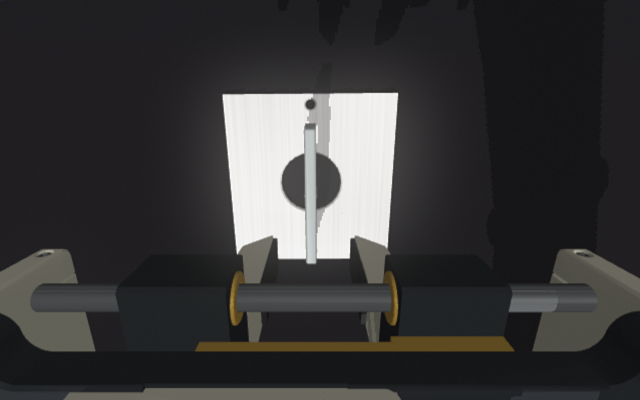

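The plate is square in view with its bar at x≈310 px, from (310,128) to (311,262). All four pots are seated in their pockets. Next I'll grip the bar.

Call:
{"name": "jog_arm", "arguments": {
  "moves": [
    [-0.001,-0.002,0.05,-0.01],
    [-0.001,-0.002,0.09,-0.01],
    [-0.001,-0.002,0.115,-0.01],
    [-0.001,-0.002,0.115,-0.01],
    [-0.001,-0.002,0.115,-0.01]
  ]
}}

```text
clock: 36.05
position: [0.5435, 0.2643, 0.0699]
ee_rot: [-3.14, -0.068, -0.002]
force: [0.5, 0.6, -0.2]
width: 0.433
gripper_force: 0.0
```

Call:
{"name": "jog_arm", "arguments": {
  "moves": [
    [0,0,0,0],
    [0,0,0,0],
    [0,0,0,0],
    [0,0,0,0],
    [0,0,0,0],
    [0,0,0,0],
    [0,0,0,0]
  ],
  "hand": 0.0,
  "newtons": 60
}}

```text
clock: 36.92
position: [0.5428, 0.2644, 0.069]
ee_rot: [-3.141, -0.068, -0.0]
force: [-1.9, -1.8, 5.0]
width: 0.101
gripper_force: 60.0
```

Call:
{"name": "jog_arm", "arguments": {
  "moves": [
    [0,0,-0.01,0],
    [0,0,-0.02,0],
    [0,0,-0.05,0],
    [0,0,-0.09,0],
    [0,0,-0.12,0],
    [0,0,-0.14,0],
    [0,0,-0.14,0],
    [0,0,-0.14,0]
  ]
}}

```text
clock: 37.92
position: [0.542, 0.2644, 0.2079]
ee_rot: [3.141, 0.069, -0.002]
force: [0.4, 1.0, -4.1]
width: 0.102
gripper_force: 60.0
```

```bash
python3 - <<'E'
from meas import *
st(); print(to(.5276,-.2797,.207))
d=cam('wrist'); P=cloud(d); s=arm.observe()['position']; m=(np.hypot(P[...,0]-s[0],P[...,1]-s[1])<.13)&(d['z_map']>0)
z=P[...,2]; zp=np.median(z[m&(z>.11)&(z<.18)]); print('plate top z',zp)
q=P[m&(abs(z-zp)<.006)]; A=np.c_[q[:,:2],np.ones(len(q))]; print('tilt',np.linalg.lstsq(A,q[:,2],rcond=None)[0])
save(d,'w5')
E
```

```text
37.925 [0.542  0.2644 0.2079] [[0.999, 0.044, -0.001], [0.044, -0.999, -0.0], [-0.001, 0.0, -1.0]] [ 0.4  1.  -4.1] 0.1019597648556845 59.99686002731323 [-1.07  0.51  0.79  1.71 -0.4   1.09 -1.68]
[-0.0382  0.543   0.0011]
plate top z 0.14442828331848587
tilt [-0.00078369 -0.00020584  0.14492415]
```

View pics/w5.png

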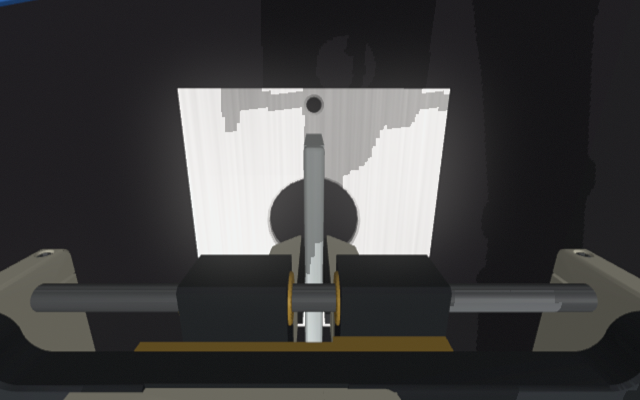

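The plate is held level, with the pin hole at (314,104), the bar centred and its underside about 69 mm below the TCP. I'll carry it over the shaker.

Call:
{"name": "jog_arm", "arguments": {
  "moves": [
    [-0.005,0.04,0,-0.01],
    [-0.01,0.08,0,-0.02],
    [-0.015,0.13,0,-0.03],
    [-0.015,0.18,0,-0.038],
    [-0.02,0.23,0,-0.038],
    [-0.02,0.28,0,-0.038],
    [-0.025,0.33,0,-0.038],
    [-0.03,0.38,0,-0.038],
    [-0.035,0.43,0,-0.038],
    [-0.038,0.47,0,-0.038],
    [-0.038,0.505,0,-0.038],
    [-0.038,0.53,0,-0.038],
    [-0.038,0.543,0,-0.038],
    [-0.038,0.543,0,-0.038],
    [-0.038,0.543,0,-0.038],
    [-0.038,0.543,0,-0.038],
    [-0.038,0.543,0,-0.038]
  ]
}}

```text
clock: 40.1
position: [0.5286, -0.2789, 0.2087]
ee_rot: [-3.139, -0.13, -0.0]
force: [0.3, -0.1, -3.4]
width: 0.101
gripper_force: 60.0
```

```bash
cat >> meas.py <<'E'
def hole(dz):
    d=cam('wrist'); s=arm.observe(); p=s['position']; Rm=R.from_rotvec(s['ee_rot']).as_matrix()
    zt=p[2]-dz; g=cv2.cvtColor(d['color'],cv2.COLOR_RGB2GRAY)
    h=p+Rm[:,0]*.08; h[2]=zt; u,v=proj(d,h); print('pred hole',round(u,1),round(v,1))
    a,b=int(u)-18,int(v)-14; w=g[b:b+29,a:a+37]; m=(w<90).astype(np.uint8)
    n,l,st_,ce=cv2.connectedComponentsWithStats(m)
    for i in range(1,n):
        if st_[i,4]>40:
            x=ray(d,ce[i][0]+a,ce[i][1]+b,zt); print('hole',(ce[i]+[a,b]).round(1),st_[i],x.round(4),'rel tool',(Rm.T@(x-p)).round(4))
    return d
E
python3 - <<'E'
from meas import *
st(); d=hole(.063); save(d,'w6'); s=cam('scene'); save(s,'s6',(60,100,360,340),2.5)
c=np.array([.5276,-.2797]);e=np.array([.9966,.082])*.08
print('pin px', proj(d,(*(c+e),.084))); print(to(*c,.2))
E
```

```text
40.1 [ 0.5286 -0.2789  0.2087] [[0.997, 0.083, 0.0], [0.083, -0.997, 0.0], [0.0, -0.0, -1.0]] [ 0.3 -0.1 -3.4] 0.10085098240489826 59.997020959854126 [-0.14  0.5   0.8   1.73 -0.4   1.09 -0.7 ]
pred hole 312.9 102.9
pin px (np.float64(313.74352595989546), np.float64(103.49131353237257))
[-0.001   0.0004  0.0088]
```

View pics/w6.png

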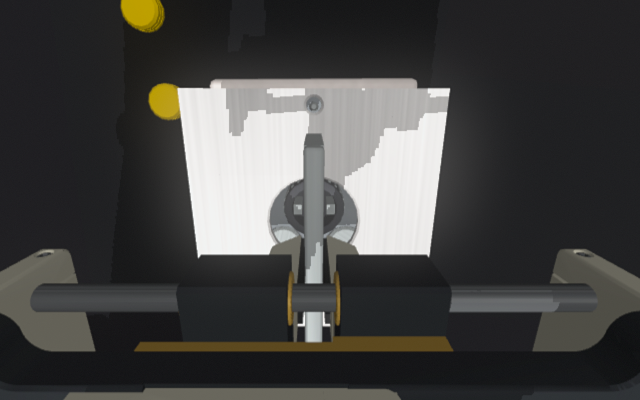

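View pics/s6.png

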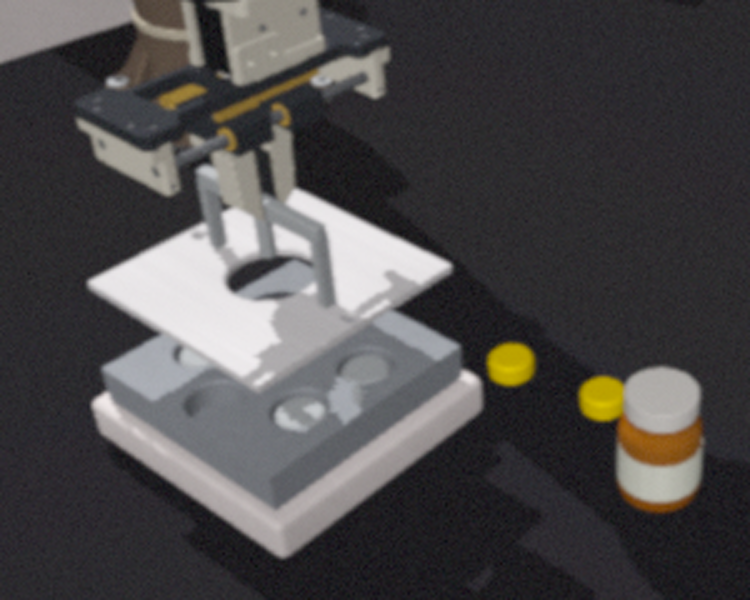

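The pin shows inside the hole at (314,104). The scene view shows the plate level over the block, with the bail held at its middle. I'll refine using the two saved pictures.

```bash
python3 - <<'E'
from meas import *
g=cv2.imread('pics/w5.png',0)[92:117,300:329]; n,l,s,ce=cv2.connectedComponentsWithStats((g<90).astype(np.uint8))
i=1+np.argmax(s[1:,4]); hp=ce[i]+[300,92]; print('hole px',hp,s[i])
g6=cv2.imread('pics/w6.png',0)[95:113,305:324]
print(g6)
d=cam('wrist'); p=arm.observe()['position']; Rm=R.from_rotvec(arm.observe()['ee_rot']).as_matrix()
x=ray(d,*hp,p[2]-.063); print('hole rel tool',(Rm.T@(x-p)).round(4),x.round(4)); print('cam',(-d['R'].T@d['t']).round(4))
E
```

```text
hole px [313.50837989 104.35195531] [  6   5  15  16 179]
[[172 170 169 166 160 140 136 131 129 130 128 128 137 148 161 169 170 168
  168]
 [170 169 158 147 142 133 128 122 119 122 118 121 123 128 138 160 168 169
  168]
 [169 159 146 140 134 124 116 113 113 114 113 116 120 121 124 136 154 169
  169]
 [163 148 141 138 122 114 110 110 111 112 110 112 114 119 121 123 136 166
  169]
 [155 144 140 124 111 109 110 111 111 111 112 112 112 114 118 122 126 153
  169]
 [149 142 125 112 110 109 110 110 111 112 112 111 111 111 119 129 123 136
  166]
 [147 135 114 109 110 113 108  99 106 109 111 111 111 117 140 129 123 127
  153]
 [146 124 110 109 115 135 105  97 104 106 107 108 110 119 152 144 121 124
  143]
 [148 121 110 110 112 120  99 102 109 110 110 107 107 121 155 153 125 125
  140]
 [150 122 111 112 103  97 100 118 128 126 119 108 111 143 157 154 135 127
  136]
 [152 123 117 137 102  93 108 131 136 136 130 111 108 136 156 154 133 128
  135]
 [155 131 122 146  98  91 115 136 138 137 134 114 105 129 156 153 136 131
  141]
 [157 141 143 151 108  90 114 136 138 137 132 106 104 137 154 145 136 134
  145]
 [159 153 144 150 117  85  95 119 134 133 114  99 105 149 151 131 135 137
  156]
 [161 160 149 153 139  98  83  96 106 105  99 114 126 151 144 136 138 146
  165]
 [171 174 170 159 149 136 103 120 123 121 120 134 146 140 136 140 142 157
  169]
 [223 203 179 172 159 156 144 149 145 145 148 152 153 144 142 144 153 166
  169]
 [234 227 193 179 170 162 154 152 150 154 150 156 153 149 149 154 164 168
  169]]
hole rel tool [0.079  0.0004 0.063 ] [ 0.6073 -0.2733  0.1458]
cam [ 0.6101 -0.2729  0.3555]
```

```bash
python3 - <<'E'
from meas import *
d=cam('wrist'); print(d['fx']); P=lambda u,v:ray(d,u,v,.084).round(4)
print(P(313.5,106.2),P(313.74,103.5))
g=cv2.imread('pics/w1.png',0); print(g[96:114,328:350]); print(g[246:268,284:304])
E
```

```text
314.17179864625155
[ 0.605  -0.2737  0.084 ] [ 0.6072 -0.2737  0.084 ]
[[234 234 233 233 233 233 233 234 234 235 236 232 208 209 217 219 231 244
  248 249 249 250]
 [234 234 233 233 232 233 234 234 235 235 233 204 178 177 178 179 189 216
  241 243 245 248]
 [235 234 233 233 233 232 234 235 231 206 200 179 175 177 176 176 177 191
  237 238 238 241]
 [234 234 234 233 232 233 234 233 203 176 177 176 177 177 177 177 176 189
  235 238 237 237]
 [235 235 234 233 232 233 234 231 181 174 175 177 178 177 179 177 176 180
  211 237 237 237]
 [235 235 234 232 233 233 234 230 180 174 176 177 178 177 178 178 182 180
  190 236 237 237]
 [234 234 234 234 234 234 232 202 175 175 175 177 177 177 178 187 228 224
  198 236 237 237]
 [234 235 234 234 234 235 231 180 166 163 165 176 177 178 177 190 237 237
  228 236 236 237]
 [235 235 234 234 234 232 202 155 152 154 158 167 173 177 178 194 237 238
  236 236 236 236]
 [235 235 234 234 233 217 162 147 155 166 171 168 166 169 185 227 237 237
  236 236 236 235]
 [235 235 235 235 232 187 156 164 184 225 236 209 172 168 192 236 237 236
  235 235 235 235]
 [235 
[... 1816 characters left out ...]
 235 234
  234 233]
 [236 236 237 237 237 236 224 158 148 155 162 163 162 159 200 235 235 234
  233 233]
 [236 236 236 237 237 236 222 172 166 181 201 182 167 164 214 236 235 234
  234 234]
 [237 237 237 237 237 237 230 195 220 251 254 241 179 165 219 235 234 234
  234 234]
 [238 238 239 238 238 238 235 219 242 255 255 254 211 197 230 235 235 234
  234 235]
 [216 223 238 239 238 238 238 232 241 253 254 250 218 227 235 235 235 234
  234 234]
 [131 138 161 175 196 223 238 237 238 246 247 241 230 235 236 235 235 235
  235 235]
 [ 73  73  78  93 113 137 161 175 195 223 238 238 235 237 238 237 236 236
  236 236]
 [ 68  68  67  69  70  73  79  92 113 136 160 171 179 219 237 239 238 238
  237 237]]
```

The wrist view has a constant row bias of about 2.2 px. Pin and hole compared in the same view, and the top-camera estimate, both say to shift the plate about −2 mm in tool x and +0.4 mm in y.

Call:
{"name": "jog_arm", "arguments": {
  "moves": [
    [-0.002,0.0004,0,0],
    [-0.002,0.0004,0.01,0],
    [-0.002,0.0004,0.03,0],
    [-0.002,0.0004,0.045,0],
    [-0.002,0.0004,0.049,0],
    [-0.002,0.0004,0.049,0],
    [-0.002,0.0004,0.049,0],
    [-0.002,0.0004,0.049,0]
  ]
}}

```text
clock: 41.3
position: [0.5267, -0.2804, 0.1602]
ee_rot: [3.139, 0.128, 0.001]
force: [-0.3, 0.8, -4.3]
width: 0.103
gripper_force: 60.0
```

```bash
python3 - <<'E'
from meas import *
st(); d=cam('wrist'); g=cv2.cvtColor(d['color'],cv2.COLOR_RGB2GRAY); print(g[94:116,302:326]); save(d,'w7',(150,70,480,270),2.4)
E
```

```text
41.3 [ 0.5267 -0.2804  0.1602] [[0.997, 0.082, 0.001], [0.082, -0.997, -0.0], [0.001, 0.0, -1.0]] [-0.3  0.8 -4.3] 0.10306740512354431 59.997026324272156 [-0.12  0.55  0.77  1.78 -0.45  0.99 -0.66]
[[202 201 196 171 170 171 173 173 160 156 149 146 151 150 155 162 171 171
  170 169 169 169 170 173]
 [174 172 173 171 171 170 166 159 141 137 132 129 131 128 132 136 150 168
  170 169 169 168 170 173]
 [173 170 171 170 170 159 148 143 133 129 122 119 122 118 123 124 128 142
  160 169 169 168 170 172]
 [174 172 172 170 159 145 140 135 124 117 114 114 114 113 118 120 121 124
  136 154 169 169 170 172]
 [174 172 171 165 148 142 138 124 114 109 110 111 111 111 113 115 118 121
  123 136 166 169 170 172]
 [173 172 169 154 144 139 120 108 103 103 105 107 110 111 112 112 114 118
  121 126 153 169 170 173]
 [174 172 164 149 141 118 100 100 102 106 107 108 107 108 111 112 112 114
  117 122 136 166 171 174]
 [173 171 158 147 134 100  94 103 108 113 113 113 108 106 109 112 112 112
  114 123 127 154 170 174]
 [166 169 154 147 119  94  98 114 128 131 128 120 111 107 107 112 112 111
  113 119 127 143 16
[... 620 characters left out ...]
75 175 178 176 131  91  81  83  85  87  87  94 107 112 112 112 119
  133 139 146 165 172 174]
 [228 226 224 205 178 157 128 101  87  88  93  96 108 113 113 114 115 131
  140 143 157 169 171 175]
 [238 236 236 227 174 164 159 141 119 109 109 109 113 114 118 129 139 143
  146 154 166 168 171 175]
 [237 236 236 232 173 163 168 167 154 141 126 126 131 132 144 148 149 148
  155 165 170 169 171 174]
 [237 236 235 231 181 172 174 170 165 160 154 155 155 152 155 153 153 158
  166 168 168 168 171 174]
 [238 236 235 234 224 225 224 177 166 165 163 164 163 159 157 160 166 167
  170 169 168 168 170 174]
 [237 236 235 234 234 236 235 182 171 170 169 169 170 170 167 169 172 171
  170 168 169 168 170 174]]
```

View pics/w7.png

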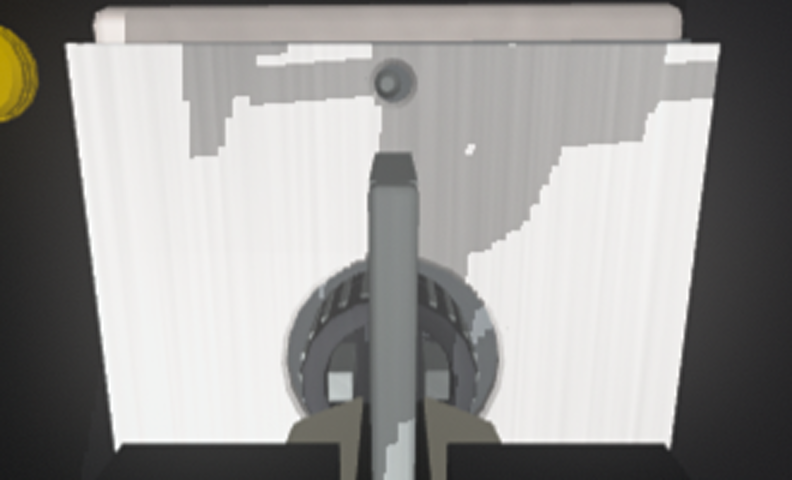

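The pin facet is at about (311,104.5) against the hole centre (313.4,104). The plate needs about −1.5 mm in tool y.

Call:
{"name": "jog_arm", "arguments": {
  "moves": [
    [0,-0.0015,0,0],
    [0,-0.0015,0,0],
    [0,-0.0015,0.002,0],
    [0,-0.0015,0.002,0],
    [0,-0.0015,0.002,0]
  ]
}}

```text
clock: 41.98
position: [0.5263, -0.2788, 0.1577]
ee_rot: [-3.139, -0.128, 0.0]
force: [0.2, -0.3, -4.6]
width: 0.098
gripper_force: 60.0
```

```bash
python3 - <<'E'
from meas import *
st(); d=cam('wrist'); g=cv2.cvtColor(d['color'],cv2.COLOR_RGB2GRAY)[94:116,302:326]; print(g[2:18])
E
```

```text
41.975 [ 0.5263 -0.2788  0.1577] [[0.997, 0.082, -0.0], [0.082, -0.997, -0.0], [-0.0, -0.0, -1.0]] [ 0.2 -0.3 -4.6] 0.0984863891109863 59.996872544288635 [-0.12  0.55  0.77  1.79 -0.45  0.99 -0.66]
[[173 171 171 170 169 159 148 142 133 129 123 120 123 118 123 124 128 139
  160 169 170 168 171 173]
 [174 172 172 170 159 146 140 135 125 118 114 113 115 113 117 120 122 124
  137 154 169 169 170 173]
 [174 172 171 164 148 143 139 123 115 107 106 106 105 109 111 115 119 122
  123 136 166 170 170 173]
 [173 172 169 155 144 141 126 112 103 100 101 103 104 106 107 108 113 118
  121 126 153 169 170 173]
 [174 172 165 149 142 126 113 101  96  98 103 107 110 110 108 106 108 114
  118 122 136 166 171 173]
 [174 171 159 148 136 114 105  94  95 101 113 121 125 120 113 108 105 110
  110 122 129 154 170 174]
 [174 171 154 146 125 110  99  92  97 110 130 133 136 132 119 110 104 107
  110 120 126 143 169 174]
 [174 168 154 149 121 110  94  90  97 124 136 137 139 137 125 109 104 105
  111 116 126 141 169 175]
 [174 167 155 150 118 108  88  89  98 132 138 139 137 137 127 108 102 103
  112 117 127 137 171 174]
 [174 168 157 152 122 110  93  86  93 122 139 139 138 136 126 106  99 103
  112 118 130 141 170 175]
 [175 170 159 155 132 111  96  83  88 109 136 137 136 128 109  99  97 105
  113 126 132 144 170 174]
 [175 171 161 157 137 113 104  83  82  91 106 114 118 105  95  93  96 109
  114 133 135 146 170 174]
 [173 170 164 161 152 118 109  96  82  82  85  90  94  88  90  94 106 112
  116 136 138 156 170 174]
 [178 176 173 166 170 142 115 108  97  86  83  83  85  87  96 106 112 119
  133 139 147 165 172 175]
 [228 226 224 201 180 168 140 118 110 106 104  98 100 106 109 113 115 131
  140 143 158 169 172 174]
 [238 236 235 228 194 179 169 148 126 115 114 111 112 114 118 130 139 144
  146 153 166 168 171 175]]
```

Aligned: the facet centre is about (11.6, 9.9) and the hole centre about (11.5, 9.7) in the window. Lowering.

Call:
{"name": "jog_arm", "arguments": {
  "moves": [
    [0,0,0.002,0],
    [0,0,0.004,0],
    [0,0,0.006,0],
    [0,0,0.008,0],
    [0,0,0.01,0],
    [0,0,0.01,0],
    [0,0,0.01,0]
  ]
}}

```text
clock: 42.9
position: [0.5263, -0.2788, 0.1478]
ee_rot: [3.139, 0.128, 0.0]
force: [0.3, -0.5, -3.4]
width: 0.101
gripper_force: 60.0
```

Call:
{"name": "jog_arm", "arguments": {
  "moves": [
    [0,0,0.002,0],
    [0,0,0.004,0],
    [0,0,0.006,0],
    [0,0,0.0075,0],
    [0,0,0.0085,0],
    [0,0,0.0085,0],
    [0,0,0.0085,0]
  ]
}}

```text
clock: 43.78
position: [0.5263, -0.2787, 0.1392]
ee_rot: [-3.139, -0.128, -0.0]
force: [0.4, -0.1, -3.7]
width: 0.096
gripper_force: 60.0
```

Call:
{"name": "jog_arm", "arguments": {
  "moves": [
    [0,0,0.0005,0],
    [0,0,0.001,0],
    [0,0,0.0015,0],
    [0,0,0.0015,0],
    [0,0,0.0015,0]
  ]
}}

```text
clock: 44.4
position: [0.5264, -0.2788, 0.139]
ee_rot: [-3.138, -0.128, -0.002]
force: [-4.8, 4.9, 11.8]
width: 0.101
gripper_force: 60.0
```

```bash
cat >> meas.py <<'E'
def plate():
    d=cam('wrist'); P=cloud(d); z=P[...,2]; c=np.array([.5276,-.2797]); r=np.abs((P[...,:2]-c))
    m=(d['z_map']>0)&(r.max(-1)<.08)&(z>.06)&(z<.1); q=P[m]; print('plate z',len(q),np.percentile(q[:,2],[10,50,90]).round(4)); A=np.c_[q[:,:2]-c,np.ones(len(q))]; print('tilt',np.linalg.lstsq(A,q[:,2],rcond=None)[0].round(4)); return d
E
python3 - <<'E'
from meas import *
st(); plate()
E
```

```text
44.4 [ 0.5264 -0.2788  0.139 ] [[0.997, 0.081, 0.001], [0.081, -0.997, 0.001], [0.001, -0.001, -1.0]] [-4.8  4.9 11.8] 0.10137973355183827 60.00438630580902 [-0.1   0.57  0.75  1.81 -0.47  0.95 -0.64]
plate z 30676 [0.0747 0.0757 0.0766]
tilt [-0.0028 -0.0014  0.0759]
```

The plate is flush (top at 75.9 mm, no tilt). I'll release, rise, rotate and take the sleeve with a finger on each side of the bar.

Call:
{"name": "jog_arm", "arguments": {
  "moves": [
    [0,0,-0.001,0],
    [0,0,-0.001,0],
    [0,0,-0.001,0],
    [0,0,-0.001,0],
    [0,0,-0.001,0],
    [0,0,-0.02,0],
    [0,0,-0.035,0],
    [0,0,-0.035,-0.15],
    [0,0,-0.035,-0.3],
    [0,0,-0.035,-0.45],
    [0,0,-0.035,-0.6],
    [0,0,-0.035,-0.75],
    [0,0,-0.035,-0.75],
    [0,0,-0.035,-0.75],
    [0,0,-0.035,-0.75]
  ],
  "hand": 0.084
}}

```text
clock: 46.32
position: [0.5264, -0.2787, 0.1729]
ee_rot: [2.875, 1.266, 0.0]
force: [0.1, 0.3, 0.4]
width: 0.917
gripper_force: 0.0
```

```bash
python3 - <<'E'
from meas import *
st(); d=plate(); save(d,'w8',(120,40,520,300),2); print(to(.5273,-.2793,.0975))
E
```

```text
46.325 [ 0.5264 -0.2787  0.1729] [[0.675, 0.738, 0.0], [0.738, -0.675, -0.0], [-0.0, 0.0, -1.0]] [0.1 0.3 0.4] 0.9167631480895831 0.0 [ 0.    0.49  0.57  1.76 -0.31  0.98 -0.05]
plate z 29164 [0.0747 0.0757 0.0767]
tilt [-0.0028 -0.0026  0.0761]
[0.0002 0.0011 0.0753]
```

View pics/w8.png

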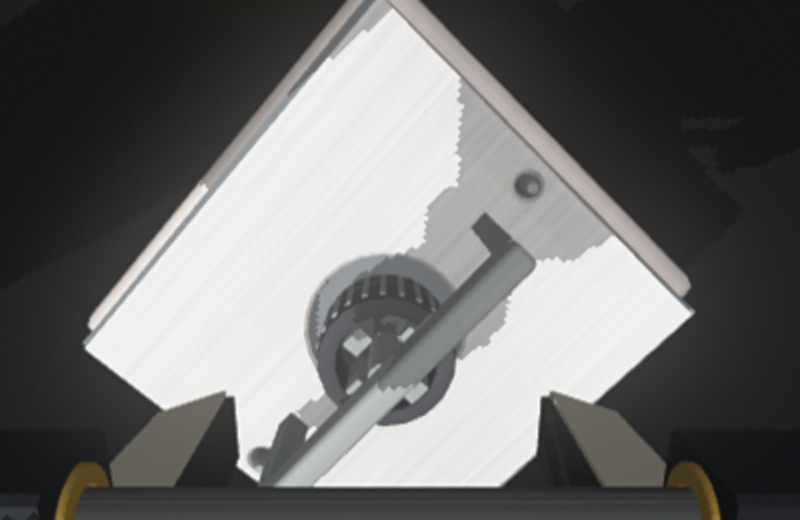

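The plate lies on both pins (tips at about (530,185) and (258,458) in the crop) with the shank in the chuck. The fingers are clear of the bar.

Call:
{"name": "jog_arm", "arguments": {
  "moves": [
    [0,0.0005,0.03,0],
    [0,0.0005,0.05,0],
    [0,0.0005,0.065,0],
    [0,0.0005,0.075,0],
    [0,0.0005,0.075,0],
    [0,0.0005,0.075,0]
  ]
}}

```text
clock: 47.12
position: [0.527, -0.2794, 0.0983]
ee_rot: [2.873, 1.269, 0.001]
force: [-0.2, -0.2, 0.1]
width: 0.914
gripper_force: 0.0
```

Call:
{"name": "jog_arm", "arguments": {
  "moves": [
    [0,0,0,0],
    [0,0,0,0],
    [0,0,0,0],
    [0,0,0,0],
    [0,0,0,0],
    [0,0,0,0],
    [0,0,0,0],
    [0,0,0,0]
  ],
  "hand": 0.03,
  "newtons": 50
}}

```text
clock: 48.12
position: [0.5261, -0.2785, 0.0977]
ee_rot: [-2.872, -1.269, 0.001]
force: [-2.8, 3.5, 5.7]
width: 0.54
gripper_force: 50.0
```

Call:
{"name": "jog_arm", "arguments": {
  "moves": [
    [0,0,0,0.1],
    [0,0,0,0.2],
    [0,0,0,0.3],
    [0,0,0,0.4],
    [0,0,0,0.5],
    [0,0,0,0.6],
    [0,0,0,0.7],
    [0,0,0,0.8],
    [0,0,0,0.9],
    [0,0,0,1.0],
    [0,0,0,1.1],
    [0,0,0,1.2],
    [0,0,0,1.3],
    [0,0,0,1.4],
    [0,0,0,1.5],
    [0,0,0,1.5]
  ]
}}

```text
clock: 50.12
position: [0.5262, -0.2801, 0.0977]
ee_rot: [2.966, -1.031, 0.0]
force: [-2.6, -2.4, 1.1]
width: 0.54
gripper_force: 50.0
```

```bash
python3 - <<'E'
from meas import *
st(); print(arm.observe()['ft_torque'])
E
```

```text
50.125 [ 0.5262 -0.2801  0.0977] [[0.784, -0.621, -0.001], [-0.621, -0.784, -0.002], [0.001, 0.002, -1.0]] [-2.6 -2.4  1.1] 0.5396684258724713 50.00040569342673 [-0.2   0.71  0.93  1.85 -0.69  0.95 -1.19]
[-0.32684823  0.62650812 -0.15543433]
```

Call:
{"name": "jog_arm", "arguments": {
  "moves": [
    [0,0,0,0],
    [0,0,0,0],
    [0,0,0,0],
    [0,0,0,-0.1],
    [0,0,0,-0.2],
    [0,0,0,-0.3],
    [0,0,0,-0.4],
    [0,0,0,-0.5],
    [0,0,0,-0.6],
    [0,0,0,-0.7],
    [0,0,0,-0.8],
    [0,0,0,-0.8],
    [0,0,0,-0.8]
  ],
  "hand": 0.066
}}

```text
clock: 51.75
position: [0.5268, -0.279, 0.0978]
ee_rot: [-3.135, -0.204, -0.0]
force: [-0.5, -0.2, 0.1]
width: 0.718
gripper_force: 0.0
```

Call:
{"name": "jog_arm", "arguments": {
  "moves": [
    [0,0,0,0],
    [0,0,0,0],
    [0,0,0,0],
    [0,0,0,0],
    [0,0,0,0],
    [0,0,0,0]
  ],
  "hand": 0.03,
  "newtons": 60
}}

```text
clock: 52.5
position: [0.5267, -0.2792, 0.0977]
ee_rot: [3.135, 0.207, 0.0]
force: [0.2, -1.2, -2.6]
width: 0.531
gripper_force: 60.0
```

Call:
{"name": "jog_arm", "arguments": {
  "moves": [
    [0,0,0,0.05],
    [0,0,0,0.1],
    [0,0,0,0.15],
    [0,0,0,0.2],
    [0,0,0,0.25],
    [0,0,0,0.3],
    [0,0,0,0.34],
    [0,0,0,0.37],
    [0,0,0,0.4],
    [0,0,0,0.4]
  ]
}}

```text
clock: 53.75
position: [0.5278, -0.28, 0.0979]
ee_rot: [3.111, -0.416, 0.003]
force: [3.2, -6.2, -7.0]
width: 0.532
gripper_force: 60.0
```

```bash
python3 - <<'E'
from meas import *
st(); print(arm.observe()['ft_torque'])
E
```

```text
53.75 [ 0.5278 -0.28    0.0979] [[0.965, -0.263, 0.001], [-0.263, -0.965, -0.003], [0.002, 0.002, -1.0]] [ 3.2 -6.2 -7. ] 0.5321503327998602 59.998086746782064 [-0.14  0.66  0.83  1.84 -0.61  0.91 -0.87]
[-1.31633057 -0.79589946  1.86185582]
```

Call:
{"name": "jog_arm", "arguments": {
  "moves": [
    [0,0,0,0.03],
    [0,0,0,0.06],
    [0,0,0,0.06]
  ]
}}

```text
clock: 54.12
position: [0.5278, -0.2802, 0.098]
ee_rot: [3.097, -0.509, 0.003]
force: [3.3, -5.6, -5.2]
width: 0.533
gripper_force: 60.0
```

```bash
python3 - <<'E'
from meas import *
st(); print(arm.observe()['ft_torque'])
E
```

```text
54.125 [ 0.5278 -0.2802  0.098 ] [[0.947, -0.32, 0.001], [-0.32, -0.947, -0.003], [0.002, 0.002, -1.0]] [ 3.3 -5.6 -5.2] 0.5334394632358715 59.99514422379434 [-0.15  0.67  0.84  1.84 -0.62  0.91 -0.91]
[-1.44737774 -0.54258579  1.78031955]
```

Call:
{"name": "jog_arm", "arguments": {
  "moves": [
    [0,0,0,-0.05],
    [0,0,0,-0.05],
    [0,0,0,-0.05],
    [0,0,0,-0.05],
    [0,0,0,-0.05],
    [0,0,-0.03,-0.05],
    [0,0,-0.08,-0.05],
    [0,0,-0.13,-0.05],
    [0,0,-0.13,-0.05],
    [0,0,-0.13,-0.05]
  ],
  "hand": 0.084
}}

```text
clock: 55.38
position: [0.5266, -0.2786, 0.2272]
ee_rot: [-3.111, 0.435, 0.0]
force: [-0.6, 0.6, 0.3]
width: 0.917
gripper_force: 0.0
```

```bash
python3 - <<'E'
from meas import *
st(); d=plate(); save(d,'w9',(200,90,430,270),3.4)
c=(.5272,-.2794)
for a in (0,1.43,1.6,1.8):
  t=np.radians(4.7)-a; print(a,((np.array(proj(d,(c[0]+.022*np.cos(t),c[1]+.022*np.sin(t),.112)))+[0,2]-[200,90])*3.4).round())
print('centre',((np.array(proj(d,(*c,.112)))+[0,2]-[200,90])*3.4).round())
E
```

```text
55.375 [ 0.5266 -0.2786  0.2272] [[0.962, -0.274, -0.0], [-0.274, -0.962, 0.001], [-0.0, -0.001, -1.0]] [-0.6  0.6  0.3] 0.9166458746361873 0.0 [-0.23  0.53  0.95  1.71 -0.47  1.15 -0.99]
plate z 22463 [0.0746 0.0756 0.0766]
tilt [-0.0012 -0.001   0.0759]
0 [355. 293.]
1.43 [462. 332.]
1.6 [468. 345.]
1.8 [471. 361.]
centre [386. 371.]
```

View pics/w9.png

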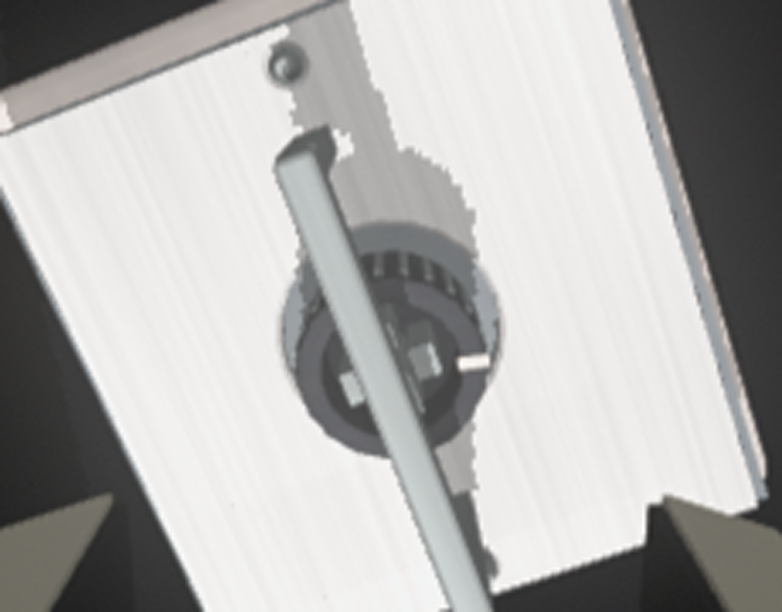

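The white line is at (474,361), which is the 1.8 rad position. Turning torque stopped rising at about 1.8 N m, so the sleeve is at its stop, and the plate is still flush. Last check of the bench, then hand in.

```bash
python3 - <<'E'
from meas import *
print([o for o in pots(cam('top'))]); print(arm.sign_off())
E
```

```text
[]
the job is handed in; nothing more can be done
None
```

The job is handed in: the chuck was opened fully, all four pots are in pockets, the plate lies flush on its pins with its shank in the chuck, and the sleeve is turned to its closed stop.

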